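# Clip the two food boxes shut with their own lids

## Robot

A 6-joint arm with a two-finger parallel gripper is mounted at the origin on a cart in front of the work surface, level with it; the furniture and walls round the work are solid. World frame = base frame: x ahead of the robot, y to its left, z up, the work surface at z = 0. Lengths are in m, angles in rad, forces in N, time in s.
With the tool pointing down it reaches from about 0.325 to 0.9 m from the base axis. Payload 6.1 kg.
Tool frame: the origin (TCP) lies on the centre line of the jaws, within the pads' length; the fingertips stand 14 mm ahead of it and the grasp point (between the pads) lies 5 mm behind it; z points along the fingers, y is the line along which they close (so a half turn about z gives the same grasp; the last joint's range is limited). The gripper opens to 87 mm and grips with 3 to 60 N. Pads are 19 mm wide; open, the fingers measure 117 mm over their backs; the gripper's body (75 mm by 190 mm) begins 51 mm behind the grasp point.
Start: joints at [-1.458, 0.22, 1.526, -0, 1.395, -0.126], TCP at [0.148, -0.607, 0.237] pointing down, gripper open.
Joint ranges: [-2.98, 2.98], [-0.91, 2.08], [0.09, 2.57], [-1.24, 4.39], [0.2, 2.65], [-2.68, 2.68]. Speed limits (rad/s): [2.57, 2.57, 3.01, 3.14, 3.14, 3.14].

## Interface

Orientations are given as a 3x3 rotation matrix whose columns are the frame's x, y, z axes.
In Python, from bench import * gives the robot as it stands.
- The arm moves only by the tool send_rows, never from a script. Its argument "deltas" is a list of rows, each an object of numbers: "tx", "ty", "tz": the shift along the tool's x, y, z in mm; "ax", "ay", "az": the turn, a rotation vector about the tool's x, y, z in degrees; "grip": the opening, from 0 (shut) to 1 (fully open). A call has exactly 8 rows; each row is the pose to reach, as a shift and turn from the pose commanded when the call began, along the tool's axes at that moment; what a row does not reach only later rows make up. A row lasts 1/12 s, in which the tool goes at most 41.7 mm and 7.16 degrees, less where a joint would pass 70% of its speed; a pose out of reach is approached as far as the arm can. A call with a gripper value outside its range is refused whole. The fingers move at their own pace and stop on an object; "newtons" is the grip in N (left out, the last holds). Time passes only in rows, so rows that repeat a pose let the fingers close, or fill a call up. It gives the time, the measured TCP pose, the force, the opening and the grip force at its end, in the units of the state.
- read_state(): the state, without advancing time (a new reading comes with each control period).
- grab_frame(name): name is "scene" or "side" or "wrist"; returns a dict with "pixels" (384x512x3 uint8, red, green, blue), "mtx" (3x3 intrinsics, pixels), "rvec" (rotation vector, rad) and "tvec" (3), from world to camera coordinates, as OpenCV has them. Camera axes: x right, y down, z forward; pixel columns grow to the right and rows downward; lengths in m; the calibration is good to about 2 mm. A picture is of the moment at which its call begins. There is no depth.
- close_job(): hands the job in; it is judged then, once.
Trained networks look in a picture, given as the dict that the camera call returned (one of the last four; its "shot" number tells which), for a name from the list of things; names that differ only in an ending like _2 or _b are one class to them, and where a whole thing is asked for, a point or a joint stands for the part that bears it (a point fixed in the world has none). Each returns a list of dicts, best first, with "conf" (0 to 1); they miss things now and then, are a little off and sometimes report something else, mostly with a low value. They report only what shows in the picture. A call takes as long as a camera call.
- trace(name, picture): "region" (384x512 bool, what is visible of it) and "bbox" ([left, top, width, height] in pixels, round what is visible of it).
- pinpoint(name, picture): "point" ([column, row] in pixels: a listed point, or the origin of a listed thing).
The state is a dict: "time": time; "joint_positions": joint angles; "joint_velocities": joint speeds; "joint_torque": joint torques, N m; "tool_pos": TCP position; "orientation": TCP orientation; "ft_force": force on the tool from outside, world axes, zero at the start; "moment": the same for the moment, N m; "grip_width": finger opening in m; "finger_force": force on a finger pad.
Only numpy, scipy, OpenCV 4.12 (cv2) and the standard library are available. Lean on these libraries where they do the work, as an engineer would, in place of code of your own. Each camera call takes 0.05 s, during which the arm holds its last target. There are 200 camera calls.

## Task

Close both food boxes on the worktop, each with the lid of its own shape: hook the lid's tongue under the keeper at the back of its box, swing the front down and press until the clip snaps over the lid, so that the lid lies flat on the rim. Leave the boxes standing on the worktop, and do not knock over the drinking glass.

Things in the scene. Friction and masses are not known exactly. Their poses are not given: they have to be found in the camera images.
- long_box: Open white stoneware food box, the long narrow low one, loose, about 0.7 kg: 124 mm along its x, 72 mm along y, rim 55 mm high, walls 5 mm. Origin: centre of its underside, z up. x points from its spring clip (-x side, roughly toward the robot) to its fixed keeper (+x side).
- long_box_keeper (a point): Where the tongue tip belongs in the long box's keeper, 74 mm to +x of the box's middle, 2.5 mm over the rim; box axes. The keeper is a 48 mm wide lip: underside 11.5 mm, top 16.5 mm over the rim, starting 65 mm from the middle, with a mouth flared upward before that (from 59 mm, 20 mm over the rim). Behind, it is closed at 74 mm.
- long_clip (a joint): Spring clip of the long box, rad: 0 upright (at rest and when latched), about 0.13 with its nose pushed out. 34 mm wide; the nose reaches in to 67 mm before the box's middle, catching underside 6.5 to 8 mm over the rim; its sloping top meets the lid from 20 mm over the rim; thumb tab to 30 mm over the rim and 86 mm out. The lid's front passes with roughly 5 to 14 N downward.
- long_lid_grip (a point): Loose grey lid of the long box, 0.11 kg: centre of its upright grip fin (56 mm along x, 16 mm thick in y, 32 mm high), 14.9 mm to -x of the lid's middle. x: along the fin to the tongue; z up. Plate 134 x 76 mm, 5 mm thick, its underside 20 mm below this point; 5 mm plug under that, on the worktop at first. Shut: 20 mm over the rim, 14.9 mm to -x of the box's middle, x as the box's x.
- long_lid_tongue (a point): Tip of that lid's tongue (5 mm thick, 32 mm wide, 10 mm beyond the plate's +x edge) at mid-thickness, 72 mm from the lid's middle; lid axes. The plate reaches 62 mm to +x and 72 mm to -x of the lid's middle; the plug has about 3 mm of play at each side in the box.
- square_box: Open white stoneware food box, the square taller one, loose, about 0.7 kg: 88 mm along its x, 88 mm along y, rim 68 mm high, walls 5 mm. Origin: centre of its underside, z up. x points from its spring clip (-x side, roughly toward the robot) to its fixed keeper (+x side).
- square_box_keeper (a point): Where the tongue tip belongs in the square box's keeper, 56 mm to +x of the box's middle, 2.5 mm over the rim; box axes. The keeper is a 48 mm wide lip: underside 11.5 mm, top 16.5 mm over the rim, starting 47 mm from the middle, with a mouth flared upward before that (from 41 mm, 20 mm over the rim). Behind, it is closed at 56 mm.
- square_clip (a joint): Spring clip of the square box, rad: 0 upright (at rest and when latched), about 0.13 with its nose pushed out. 34 mm wide; the nose reaches in to 49 mm before the box's middle, catching underside 6.5 to 8 mm over the rim; its sloping top meets the lid from 20 mm over the rim; thumb tab to 30 mm over the rim and 68 mm out. The lid's front passes with roughly 5 to 14 N downward.
- square_lid_grip (a point): Loose grey lid of the square box, 0.11 kg: centre of its upright grip fin (56 mm along x, 16 mm thick in y, 32 mm high), 10.6 mm to -x of the lid's middle. x: along the fin to the tongue; z up. Plate 98 x 92 mm, 5 mm thick, its underside 20 mm below this point; 5 mm plug under that, on the worktop at first. Shut: 20 mm over the rim, 10.6 mm to -x of the box's middle, x as the box's x.
- square_lid_tongue (a point): Tip of that lid's tongue (5 mm thick, 32 mm wide, 10 mm beyond the plate's +x edge) at mid-thickness, 54 mm from the lid's middle; lid axes. The plate reaches 44 mm to +x and 54 mm to -x of the lid's middle; the plug has about 3 mm of play at each side in the box.
- glass_cup: Clear drinking glass at the left front, 80 mm across, 91 mm high, origin under its centre; only to be left standing.

How it is judged:
By the outcome, as a careful person would: the job done as asked, in the order asked, and still so for the second after the job is handed in, with the robot touching nothing.
It also fails if it takes over 70 s, if anything falls off the work surface, if the arm or the gripper's body presses on something with over 40 N, if the wrist force passes 120 N, or if a joint passes its speed limit or range.

## Working session

There is one attempt and no reset: what is moved stays moved. The work goes in short steps, Python scripts to look and compute and a tool call to move; the robot and the scene stay as the last step left them, time stands still between calls to the robot, and variables do not carry over. Pictures are saved under pics/ and viewed, at most 10 in all, crops included, and the job is handed in when it is done.

Besides the shell and the picture viewer there is one more tool, called after "Request:" in YAML: its name, and indented under it one key for each argument. send_rows: Moves the arm, as the interface text tells. Its arguments: {"type":"object","properties":{"deltas":{"type":"array","items":{"type":"object","properties":{"tx":{"type":"number"},"ty":{"type":"number"},"tz":{"type":"number"},"ax":{"type":"number"},"ay":{"type":"number"},"az":{"type":"number"},"grip":{"type":"number"}}}},"newtons":{"type":"number"}},"required":["deltas"]}

```bash
ls; mkdir -p pics; cat > h.py <<'E'
from bench import *
import numpy as np, cv2
def P(f):
    R=cv2.Rodrigues(np.array(f["rvec"],float))[0]; return np.array(f["mtx"],float),R,np.array(f["tvec"],float).ravel()
def ray(f,px):
    K,R,t=P(f); d=R.T@np.linalg.solve(K,[px[0],px[1],1.]); return -R.T@t,d
def onz(f,px,z):
    o,d=ray(f,px); return o+d*(z-o[2])/d[2]
def tri(fs,pxs):
    A=np.zeros((3,3));b=np.zeros(3)
    for f,p in zip(fs,pxs):
        o,d=ray(f,p); d/=np.linalg.norm(d); M=np.eye(3)-np.outer(d,d); A+=M;b+=M@o
    return np.linalg.solve(A,b)
def save(f,n): cv2.imwrite("pics/"+n,cv2.cvtColor(f["pixels"],cv2.COLOR_RGB2BGR))
E
cat > a.py <<'E'
from h import *
fs={n:grab_frame(n) for n in("scene","side")}
cv2.imwrite("pics/a.png",cv2.cvtColor(np.vstack([cv2.resize(fs[n]["pixels"],(400,300)) for n in fs]),cv2.COLOR_RGB2BGR))
Z=dict(long_box=0,long_box_keeper=.0575,long_lid_grip=.025,long_lid_tongue=.0075,square_box=0,square_box_keeper=.0705,square_lid_grip=.025,square_lid_tongue=.0075,glass_cup=0)
for k,z in Z.items():
    ps={}
    for n,f in fs.items():
        r=pinpoint(k,f)
        if r: ps[n]=r[0]; print(k,n,round(r[0]["conf"],2),np.round(r[0]["point"]),onz(f,r[0]["point"],z).round(4),len(r))
    if len(ps)==2: print("   tri",tri([fs[n] for n in ps],[ps[n]["point"] for n in ps]).round(4))
E
python3 a.py
```

```text
pics
long_box scene 0.92 [242. 182.] [ 0.6727 -0.0426  0.    ] 1
long_box side 0.86 [206. 213.] [ 0.6842 -0.0328  0.    ] 1
   tri [ 0.6897 -0.0684 -0.0276]
long_box_keeper scene 0.7 [222. 157.] [ 0.7432 -0.0518  0.0575] 2
long_box_keeper side 0.63 [176. 189.] [ 0.7575 -0.057   0.0575] 1
   tri [ 0.7595 -0.0728  0.0419]
long_lid_grip scene 0.61 [345. 163.] [ 0.4366 -0.247   0.025 ] 1
long_lid_grip side 0.81 [298. 156.] [ 0.4379 -0.2699  0.025 ] 1
   tri [ 0.4379 -0.2455  0.033 ]
long_lid_tongue scene 0.56 [314. 156.] [ 0.5389 -0.2481  0.0075] 1
long_lid_tongue side 0.84 [266. 164.] [ 0.5313 -0.2541  0.0075] 1
   tri [ 0.5322 -0.2322  0.0209]
square_box scene 0.81 [273. 142.] [ 0.6876 -0.2572  0.    ] 2
square_box side 0.56 [217. 162.] [ 0.6763 -0.2805  0.    ] 1
   tri [ 0.669  -0.2224  0.0323]
square_box_keeper scene 0.83 [260. 123.] [ 0.7254 -0.2385  0.0705] 1
square_box_keeper side 0.67 [198. 147.] [ 0.7245 -0.2452  0.0705] 1
   tri [ 0.7219 -0.2321  0.0767]
square_lid_grip scene 0.62 [311. 203.] [ 0.448  -0.0432  0.025 ] 1
square_lid_grip side 0.73 [298. 201.] [ 0.4564 -0.0494  0.025 ] 1
   tri [ 0.4538 -0.0558  0.0164]
square_lid_tongue scene 0.58 [288. 195.] [ 0.5256 -0.0529  0.0075] 1
square_lid_tongue side 0.57 [275. 211.] [ 0.5149 -0.032   0.0075] 1
   tri [ 0.5178 -0.0385  0.0119]
glass_cup scene 0.92 [280. 282.] [0.402 0.214 0.   ] 3
glass_cup side 0.86 [336. 289.] [0.4044 0.2097 0.    ] 1
   tri [ 0.4036  0.2103 -0.0021]
```

View pics/a.png

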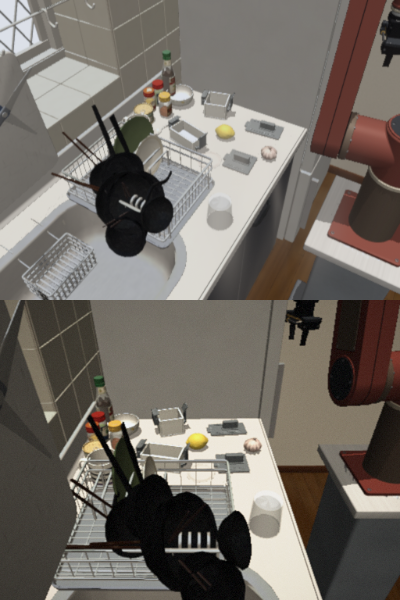

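```bash
python3 - <<'E'
from h import *
s=read_state(); print(np.array(s["orientation"]).round(4),s["tool_pos"],s["time"])
f=grab_frame("wrist"); K,R,t=P(f); Rt=np.array(s["orientation"])
print(K.round(1),"cam in tool",(Rt.T@(-R.T@t-np.array(s["tool_pos"]))).round(4),(Rt.T@R.T).round(3))
E
```

```text
[[ 0.9716  0.2365 -0.    ]
 [ 0.2365 -0.9716  0.    ]
 [-0.     -0.     -1.    ]] [ 0.14781615 -0.60725068  0.23654702] 1.0
[[331.9   0.  255.7]
 [  0.  331.9 196.9]
 [  0.    0.    1. ]] cam in tool [ 0.067   0.0008 -0.148 ] [[ 0.    -0.969 -0.246]
 [ 1.     0.    -0.001]
 [ 0.001 -0.246  0.969]]
```

```bash
cat >> h.py <<'E'
def delta(pos,yaw=0,pitch=0):
    """rows from measured pose to target; tool x at world yaw (deg), pitch deg raises tool x (tongue) up"""
    from scipy.spatial.transform import Rotation as Ro
    s=read_state(); R0=np.array(s["orientation"]); p0=np.array(s["tool_pos"])
    RT=Ro.from_euler("z",yaw,degrees=True).as_matrix()@Ro.from_euler("y",-pitch,degrees=True).as_matrix()@np.diag([1,-1,-1.])
    d=R0.T@(np.array(pos)-p0)*1000; a=Ro.from_matrix(R0.T@RT).as_rotvec(degrees=True)
    print("t=%.2f pos"%s["time"],p0.round(4),"d",d.round(1),"a",a.round(2),"n",np.linalg.norm(d).round(),"F",np.array(s["ft_force"]).round(1),"w",round(s["grip_width"],4))
E
python3 - <<'E'
from h import *
f=grab_frame("scene")
for p in [(390,163),(270,113),(383,180),(340,250)]: print(onz(f,p,0).round(3))
delta([.56,-.15,.40])
save(f,"b.png"); im=cv2.imread("pics/b.png"); cv2.imwrite("pics/b2.png",cv2.resize(im[60:240,200:460],None,fx=3,fy=3,interpolation=3))
E
```

```text
[ 0.328 -0.344  0.   ]
[ 0.777 -0.393 -0.   ]
[ 0.319 -0.259  0.   ]
[0.319 0.051 0.   ]
t=1.10 pos [ 0.1478 -0.6073  0.2365] d [ 508.6 -346.8 -163.5] a [-0.   -0.   13.68] n 637.0 F [-0.  -0.3 -1. ] w 0.0866
```

View pics/b2.png

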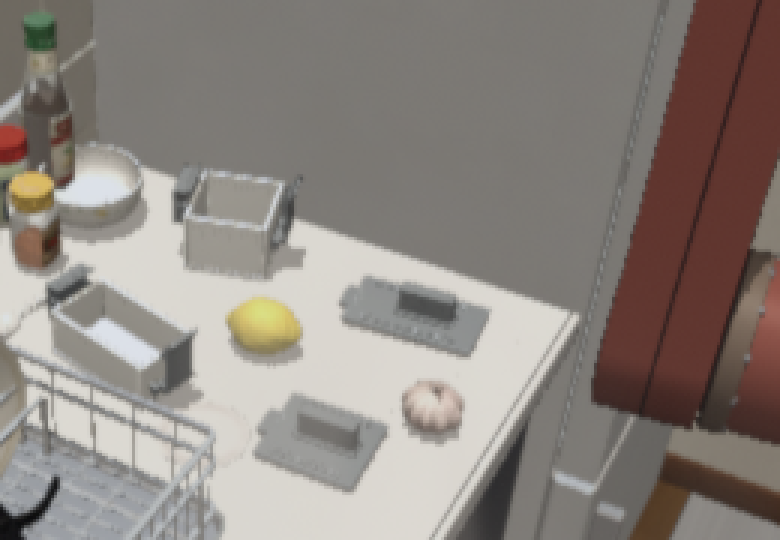

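Request:
send_rows:
  deltas:
    - {"tx":31,"ty":-247,"tz":-100,"az":13.7}
    - {"tx":31,"ty":-247,"tz":-100,"az":13.7}
    - {"tx":31,"ty":-247,"tz":-100,"az":13.7}
    - {"tx":31,"ty":-247,"tz":-100,"az":13.7}
    - {"tx":31,"ty":-247,"tz":-100,"az":13.7}
    - {"tx":31,"ty":-247,"tz":-100,"az":13.7}
    - {"tx":31,"ty":-247,"tz":-100,"az":13.7}
    - {"tx":31,"ty":-247,"tz":-100,"az":13.7}

```text
validation failed for argument at $.de...
```

Request:
send_rows:
  deltas:
    - {"tx":31,"ty":-247,"tz":-100,"ax":0,"ay":0,"az":13.7,"grip":1}
    - {"tx":31,"ty":-247,"tz":-100,"ax":0,"ay":0,"az":13.7,"grip":1}
    - {"tx":31,"ty":-247,"tz":-100,"ax":0,"ay":0,"az":13.7,"grip":1}
    - {"tx":31,"ty":-247,"tz":-100,"ax":0,"ay":0,"az":13.7,"grip":1}
    - {"tx":31,"ty":-247,"tz":-100,"ax":0,"ay":0,"az":13.7,"grip":1}
    - {"tx":31,"ty":-247,"tz":-100,"ax":0,"ay":0,"az":13.7,"grip":1}
    - {"tx":31,"ty":-247,"tz":-100,"ax":0,"ay":0,"az":13.7,"grip":1}
    - {"tx":31,"ty":-247,"tz":-100,"ax":0,"ay":0,"az":13.7,"grip":1}
  newtons: 30

```text
time: 1.77
tool_pos: [0.1196, -0.3583, 0.3394]
orientation: [[1.0, 0.0, 0.001], [0.0, -1.0, -0.005], [0.001, 0.005, -1.0]]
ft_force: [-0.3, -0.9, 0.4]
grip_width: 0.0871
finger_force: 0.0
```

Request:
send_rows:
  deltas:
    - {"tx":100,"ty":-98,"tz":-60,"ax":0,"ay":0,"az":0,"grip":1}
    - {"tx":100,"ty":-98,"tz":-60,"ax":0,"ay":0,"az":0,"grip":1}
    - {"tx":100,"ty":-98,"tz":-60,"ax":0,"ay":0,"az":0,"grip":1}
    - {"tx":100,"ty":-98,"tz":-60,"ax":0,"ay":0,"az":0,"grip":1}
    - {"tx":240,"ty":-228,"tz":-60,"ax":0,"ay":0,"az":0,"grip":1}
    - {"tx":240,"ty":-228,"tz":-60,"ax":0,"ay":0,"az":0,"grip":1}
    - {"tx":240,"ty":-228,"tz":-60,"ax":0,"ay":0,"az":0,"grip":1}
    - {"tx":240,"ty":-228,"tz":-60,"ax":0,"ay":0,"az":0,"grip":1}

```text
time: 2.43
tool_pos: [0.3433, -0.1473, 0.3965]
orientation: [[1.0, -0.001, 0.001], [-0.001, -1.0, -0.001], [0.001, 0.001, -1.0]]
ft_force: [0.3, -1.2, 1.2]
grip_width: 0.087
finger_force: 0.0
```

Request:
send_rows:
  deltas:
    - {"tx":200,"ty":20,"tz":0,"ax":0,"ay":0,"az":0,"grip":1}
    - {"tx":200,"ty":20,"tz":0,"ax":0,"ay":0,"az":0,"grip":1}
    - {"tx":200,"ty":20,"tz":0,"ax":0,"ay":0,"az":0,"grip":1}
    - {"tx":200,"ty":20,"tz":0,"ax":0,"ay":0,"az":0,"grip":1}
    - {"tx":200,"ty":20,"tz":0,"ax":0,"ay":0,"az":0,"grip":1}
    - {"tx":200,"ty":20,"tz":0,"ax":0,"ay":0,"az":0,"grip":1}
    - {"tx":200,"ty":20,"tz":0,"ax":0,"ay":0,"az":0,"grip":1}
    - {"tx":200,"ty":20,"tz":0,"ax":0,"ay":0,"az":0,"grip":1}

```text
time: 3.1
tool_pos: [0.5418, -0.1688, 0.3954]
orientation: [[1.0, -0.0, -0.002], [-0.0, -1.0, 0.001], [-0.002, -0.001, -1.0]]
ft_force: [-0.7, 0.9, 0.9]
grip_width: 0.0873
finger_force: 0.0
```

```bash
cat > w.py <<'E'
from h import *
import sys
f=grab_frame("wrist"); save(f,sys.argv[1])
Z=dict(long_box=0,long_box_keeper=.0575,long_clip=.055,long_lid_grip=.025,long_lid_tongue=.0075,square_box=0,square_box_keeper=.0705,square_clip=.068,square_lid_grip=.025,square_lid_tongue=.0075)
s=read_state(); print(s["tool_pos"].round(4) if hasattr(s["tool_pos"],'round') else s["tool_pos"],s["time"])
for k,z in Z.items():
    for r in pinpoint(k,f)[:2]: print(k,round(r["conf"],2),np.round(r["point"],1),onz(f,r["point"],z).round(4))
E
python3 w.py w1.png
```

```text
[ 0.5414 -0.1688  0.3964] 3.15
long_box 0.96 [173.7  65.9] [ 0.6776 -0.0431  0.    ]
long_box 0.69 [302.7 158.2] [ 0.5357 -0.2461  0.    ]
long_box_keeper 0.8 [177.    1.9] [ 0.7492 -0.0657  0.0575]Traceback (most recent call last):
  File "w.py", line 7, in <module>
    for r in pinpoint(k,f)[:2]: print(k,round(r["conf"],2),np.round(r["point"],1),onz(f,r["point"],z).round(4))
             ~~~~~~~~^^^^^
ValueError: it knows: glass_cup, long_box, long_box_keeper, long_lid_grip, long_lid_tongue, square_box, square_box_keeper, square_lid_grip, square_lid_tongue
```

View pics/w1.png

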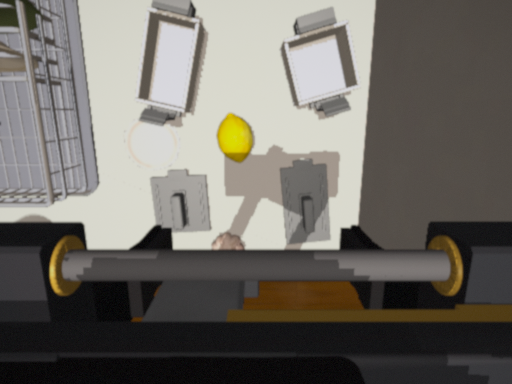

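```bash
sed -i 's/long_clip=.055,//;s/square_clip=.068,//' w.py; python3 w.py w2.png; python3 - <<'E'
from h import *
im=cv2.imread("pics/w2.png"); cv2.imwrite("pics/w2c.png",cv2.resize(im[0:125,110:380],None,fx=2.95,fy=2.95,interpolation=3))
E
```

```text
[ 0.5411 -0.1688  0.3977] 3.3
long_box 0.92 [173.8  64.6] [ 0.6805 -0.0436  0.    ]
long_box_keeper 0.68 [176.5   1.3] [ 0.7512 -0.0652  0.0575]
long_lid_grip 0.57 [302.9 211.9] [ 0.4512 -0.2468  0.025 ]
long_lid_tongue 0.91 [300.2 160.6] [ 0.533  -0.242   0.0075]
long_lid_tongue 0.54 [177.3 167.7] [ 0.5215 -0.0414  0.0075]
square_box 0.65 [314.8  70.2] [ 0.6723 -0.2611  0.    ]
square_box 0.3 [175.   64.9] [ 0.6801 -0.0454  0.    ]
square_box_keeper 0.91 [313.8  20.5] [ 0.7248 -0.2453  0.0705]
square_lid_grip 0.67 [178.6 210.3] [ 0.4541 -0.0435  0.025 ]
square_lid_grip 0.66 [310.8  17.9] [ 0.7394 -0.2482  0.025 ]
square_lid_tongue 0.59 [176.4 166.8] [ 0.523  -0.04    0.0075]
```

View pics/w2c.png

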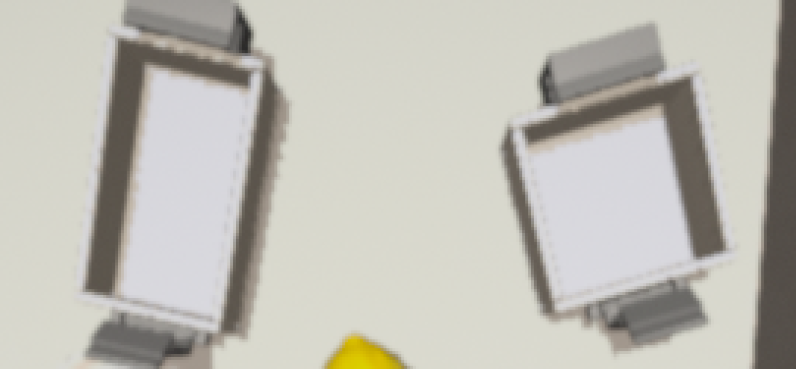

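```bash
cat > fit.py <<'E'
from h import *
from scipy.optimize import least_squares
def fitrect(f,px,w,l,z,ref=(0,0)):
    """px order TL,TR,BR,BL of image-up = +x ; returns x,y,yaw of rect centre"""
    W=np.array([onz(f,p,z)[:2] for p in px]); M=np.array([[w/2,l/2],[w/2,-l/2],[-w/2,-l/2],[-w/2,l/2]])+ref
    g=lambda q:((M@np.array([[np.cos(q[2]),np.sin(q[2])],[-np.sin(q[2]),np.cos(q[2])]])+q[:2])-W).ravel()
    r=least_squares(g,[*W.mean(0),0]); 
    print(r.x[:2].round(4),"yaw",np.degrees(r.x[2]).round(2),"res mm",(r.fun*1000).round(1)); return r.x
E
python3 - <<'E'
from fit import *
f=grab_frame("wrist")
c=lambda L:[(110+u/2.95,v/2.95) for u,v in L]
fitrect(f,c([(110,25),(272,57),(220,335),(78,298)]),.124,.072,.055)
fitrect(f,c([(509,122),(700,65),(736,258),(553,316)]),.088,.088,.068)
# lids, traced
for k,w,l,off in (("long_lid_grip",.134,.076,0),("square_lid_grip",.098,.092,0)):
    for r in trace(k,f)[:2]:
        print(k,round(r["conf"],2),r["bbox"],r["region"].sum())
delta([.36,-.15,.35])
E
```

```text
[ 0.6764 -0.0475] yaw -12.72 res mm [ 1.6 -1.1 -1.1  1.3  0.4 -1.5 -1.   1.3]
[ 0.6705 -0.258 ] yaw 15.69 res mm [ 0.7  1.   1.3  0.5 -2.1 -1.1  0.1 -0.4]
long_lid_grip 0.7 [279.3, 157.9, 52.7, 86.6] 3555
long_lid_grip 0.5 [18.7, 217.6, 28.1, 3.7] 171
square_lid_grip 0.73 [151.3, 168.2, 59.8, 65.3] 3041
t=3.85 pos [ 0.5417 -0.1687  0.3965] d [-181.7  -18.6   46.5] a [-0.    0.   -0.02] n 188.0 F [ 0.4 -0.5  0.2] w 0.0871
```

Request:
send_rows:
  deltas:
    - {"tx":-140,"ty":-20,"tz":90,"ax":0,"ay":0,"az":0,"grip":1}
    - {"tx":-140,"ty":-20,"tz":90,"ax":0,"ay":0,"az":0,"grip":1}
    - {"tx":-140,"ty":-20,"tz":90,"ax":0,"ay":0,"az":0,"grip":1}
    - {"tx":-140,"ty":-20,"tz":90,"ax":0,"ay":0,"az":0,"grip":1}
    - {"tx":-140,"ty":-20,"tz":90,"ax":0,"ay":0,"az":0,"grip":1}
    - {"tx":-140,"ty":-20,"tz":90,"ax":0,"ay":0,"az":0,"grip":1}
    - {"tx":-140,"ty":-20,"tz":90,"ax":0,"ay":0,"az":0,"grip":1}
    - {"tx":-140,"ty":-20,"tz":90,"ax":0,"ay":0,"az":0,"grip":1}

```text
time: 4.52
tool_pos: [0.4035, -0.1494, 0.3087]
orientation: [[1.0, -0.0, 0.004], [-0.0, -1.0, -0.002], [0.004, 0.002, -1.0]]
ft_force: [-0.6, 0.2, 0.3]
grip_width: 0.0869
finger_force: 0.0
```

```bash
python3 w.py w3.png | grep -v box; python3 - <<'E'
from h import *
im=cv2.imread("pics/w3.png"); cv2.imwrite("pics/w3c.png",cv2.resize(im[20:220,120:380],None,fx=3,fy=3,interpolation=3))
E
```

```text
[ 0.4035 -0.1494  0.3087] 4.5667
long_lid_grip 0.57 [335.8 130.8] [ 0.4491 -0.2529  0.025 ]
long_lid_tongue 0.87 [331.6  60.7] [ 0.5354 -0.2467  0.0075]
square_lid_grip 0.86 [173.1 125. ] [ 0.4563 -0.0454  0.025 ]
square_lid_tongue 0.63 [169.7  74.5] [ 0.5188 -0.0407  0.0075]
```

View pics/w3c.png

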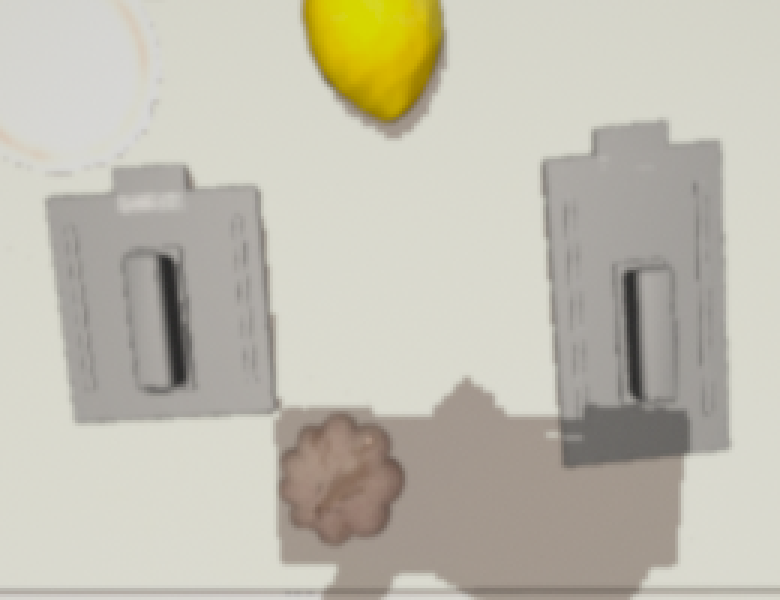

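```bash
python3 - <<'E'
from fit import *
f=grab_frame("wrist")
c=lambda L:[(120+u/3,20+v/3) for u,v in L]
for n,L,w,l,o,fin in (("long",[(543,160),(720,141),(730,449),(563,466)],.134,.076,9.9,(657,335)),("square",[(46,198),(259,186),(275,411),(76,422)],.098,.092,5.6,(144,320))):
    q=fitrect(f,c(L),w,l,.010); g=q[:2]-np.array([np.cos(q[2]),np.sin(q[2])])*o/1000
    print(n,"grip",g.round(4),"fin top",onz(f,c([fin])[0],.041).round(4))
    delta([*g,.12],np.degrees(q[2]))
E
```

```text
[ 0.4556 -0.2503] yaw 6.07 res mm [ 1.1  0.9  1.6 -0.8 -1.2 -0.3 -1.5  0.2]
long grip [ 0.4457 -0.2514] fin top [ 0.4464 -0.2512  0.041 ]
t=5.02 pos [ 0.4018 -0.1486  0.3065] d [ 43.9 102.7 186.5] a [-0.01  0.01 -6.08] n 217.0 F [-0.5 -1.  -0.7] w 0.0874
[ 0.4566 -0.0433] yaw 2.82 res mm [ 1.4  0.9  1.1 -0.4 -1.4 -1.5 -1.   1. ]
square grip [ 0.451  -0.0436] fin top [ 0.4524 -0.0422  0.041 ]
t=5.02 pos [ 0.4018 -0.1486  0.3065] d [  49.1 -105.1  186.5] a [-0.01  0.01 -2.84] n 220.0 F [-0.5 -1.  -0.7] w 0.0874
```

Request:
send_rows:
  deltas:
    - {"tx":257,"ty":69,"tz":110,"ax":0,"ay":0,"az":-15,"grip":0.5}
    - {"tx":257,"ty":69,"tz":110,"ax":0,"ay":0,"az":-15,"grip":0.5}
    - {"tx":257,"ty":69,"tz":110,"ax":0,"ay":0,"az":-15,"grip":0.5}
    - {"tx":257,"ty":69,"tz":110,"ax":0,"ay":0,"az":-15,"grip":0.5}
    - {"tx":257,"ty":69,"tz":110,"ax":0,"ay":0,"az":-15,"grip":0.5}
    - {"tx":257,"ty":69,"tz":110,"ax":0,"ay":0,"az":-15,"grip":0.5}
    - {"tx":257,"ty":69,"tz":110,"ax":0,"ay":0,"az":-15,"grip":0.5}
    - {"tx":257,"ty":69,"tz":110,"ax":0,"ay":0,"az":-15,"grip":0.5}

```text
time: 5.68
tool_pos: [0.6602, -0.2177, 0.1864]
orientation: [[0.966, 0.259, -0.009], [0.259, -0.966, 0.005], [-0.008, -0.007, -1.0]]
ft_force: [-1.7, -0.5, -2.7]
grip_width: 0.0457
finger_force: 0.0
```

```bash
python3 - <<'E'
from h import *
f=grab_frame("wrist"); save(f,"w4.png")
for k,z in dict(square_box=0,square_box_keeper=.0705).items():
    for r in pinpoint(k,f)[:2]: print(k,round(r["conf"],2),np.round(r["point"],1),onz(f,r["point"],z).round(4))
delta([.6593,-.2180,.060],15)
E
```

```text
square_box 0.9 [299.  178.3] [ 0.6719 -0.2598  0.    ]
square_box 0.58 [313. 125.] [ 0.7265 -0.2576  0.    ]
square_box_keeper 0.73 [310.4 124.6] [ 0.7263 -0.2438  0.0705]
t=5.83 pos [ 0.6582 -0.2175  0.1953] d [  1.1   1.  135.3] a [-0.09  0.11 -0.01] n 135.0 F [-0.2 -0.2  0.5] w 0.0441
```

View pics/w4.png

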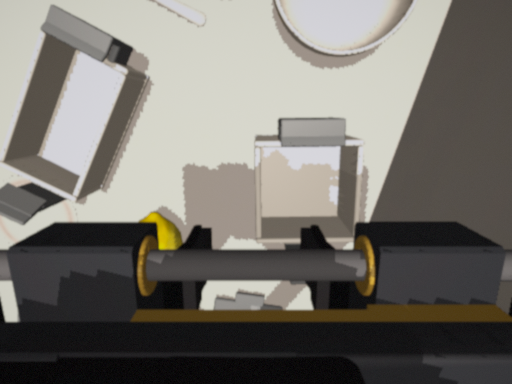

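```bash
python3 - <<'E'
from fit import *
f=grab_frame("wrist"); Rz=fitrect(f,[(254,138),(362,138),(361,240),(257,239)],.088,.088,.068)
for p in [(450,0),(385,180)]: print(onz(f,p,0).round(3))
E
```

```text
[ 0.6722 -0.2607] yaw 16.27 res mm [-0.9 -1.7  0.9 -0.8  0.8  3.5 -0.8 -1. ]
[ 0.867 -0.348  0.   ]
[ 0.691 -0.35   0.   ]
```

Request:
send_rows:
  deltas:
    - {"tx":1,"ty":1,"tz":40,"ax":0,"ay":0,"az":0,"grip":0.5}
    - {"tx":1,"ty":1,"tz":80,"ax":0,"ay":0,"az":0,"grip":0.5}
    - {"tx":1,"ty":1,"tz":110,"ax":0,"ay":0,"az":0,"grip":0.5}
    - {"tx":1,"ty":1,"tz":125,"ax":0,"ay":0,"az":0,"grip":0.5}
    - {"tx":1,"ty":1,"tz":135,"ax":0,"ay":0,"az":0,"grip":0.5}
    - {"tx":1,"ty":1,"tz":135,"ax":0,"ay":0,"az":0,"grip":0}
    - {"tx":1,"ty":1,"tz":135,"ax":0,"ay":0,"az":0,"grip":0}
    - {"tx":1,"ty":1,"tz":135,"ax":0,"ay":0,"az":0,"grip":0}
  newtons: 25

```text
time: 6.55
tool_pos: [0.6618, -0.2193, 0.0651]
orientation: [[0.966, 0.258, 0.005], [0.258, -0.966, -0.002], [0.004, 0.003, -1.0]]
ft_force: [0.8, 0.1, -0.6]
grip_width: 0.031
finger_force: 0.0
```

Request:
send_rows:
  deltas:
    - {"tx":0,"ty":0,"tz":0,"ax":0,"ay":0,"az":0,"grip":0.5}
    - {"tx":0,"ty":0,"tz":0,"ax":0,"ay":0,"az":0,"grip":0.5}
    - {"tx":0,"ty":0,"tz":-40,"ax":0,"ay":0,"az":0,"grip":0.5}
    - {"tx":0,"ty":0,"tz":-80,"ax":0,"ay":0,"az":0,"grip":1}
    - {"tx":0,"ty":0,"tz":-120,"ax":0,"ay":0,"az":0,"grip":1}
    - {"tx":0,"ty":0,"tz":-150,"ax":0,"ay":0,"az":0,"grip":1}
    - {"tx":0,"ty":0,"tz":-150,"ax":0,"ay":0,"az":0,"grip":1}
    - {"tx":0,"ty":0,"tz":-150,"ax":0,"ay":0,"az":0,"grip":1}

```text
time: 7.22
tool_pos: [0.6619, -0.2192, 0.2163]
orientation: [[0.966, 0.259, 0.007], [0.259, -0.966, -0.003], [0.006, 0.005, -1.0]]
ft_force: [0.7, -0.2, -0.9]
grip_width: 0.0689
finger_force: 0.0
```

```bash
python3 - <<'E'
from h import *
f=grab_frame("wrist")
for k,z in dict(square_box=0,square_box_keeper=.0705,long_box=0,long_box_keeper=.0575).items():
    for r in pinpoint(k,f)[:1]: print(k,round(r["conf"],2),np.round(r["point"],1),onz(f,r["point"],z).round(4))
print(np.degrees(read_state()["joint_positions"]).round(1))
delta([.452,-.044,.15],93)
delta([.4505,-.0435,.15],-87)
delta([.4505,-.0435,.15],0)
E
```

```text
square_box 0.66 [293.1 177.3] [ 0.6715 -0.2616  0.    ]
square_box_keeper 0.83 [300.8 125.6] [ 0.7273 -0.2436  0.0705]
long_box 0.78 [103.5 121.5] [ 0.6772 -0.0483  0.    ]
long_box_keeper 0.95 [105.   41.4] [ 0.7514 -0.0637  0.0575]
[-24.8  23.2  77.4   0.   79.7  50.2]
t=7.47 pos [ 0.6589 -0.2179  0.2092] d [-154.7 -221.4   60.2] a [-2.300e-01  4.000e-02 -7.802e+01] n 277.0 F [-0.2 -1.  -0.1] w 0.0848
t=7.47 pos [ 0.6589 -0.2179  0.2092] d [-156.1 -222.2   60.2] a [5.0000e-02 2.4000e-01 1.0198e+02] n 278.0 F [-0.2 -1.  -0.1] w 0.0848
t=7.47 pos [ 0.6589 -0.2179  0.2092] d [-156.1 -222.2   60.2] a [-0.11  0.18 14.98] n 278.0 F [-0.2 -1.  -0.1] w 0.0848
```

Request:
send_rows:
  deltas:
    - {"tx":-155,"ty":-222,"tz":60,"ax":0,"ay":0,"az":-56,"grip":1}
    - {"tx":-155,"ty":-222,"tz":60,"ax":0,"ay":0,"az":-56,"grip":1}
    - {"tx":-155,"ty":-222,"tz":60,"ax":0,"ay":0,"az":-56,"grip":1}
    - {"tx":-155,"ty":-222,"tz":60,"ax":0,"ay":0,"az":-56,"grip":1}
    - {"tx":-155,"ty":-222,"tz":60,"ax":0,"ay":0,"az":-56,"grip":1}
    - {"tx":-155,"ty":-222,"tz":60,"ax":0,"ay":0,"az":-56,"grip":1}
    - {"tx":-155,"ty":-222,"tz":60,"ax":0,"ay":0,"az":-56,"grip":1}
    - {"tx":-155,"ty":-222,"tz":60,"ax":0,"ay":0,"az":-56,"grip":1}

```text
time: 8.13
tool_pos: [0.4465, -0.0403, 0.1475]
orientation: [[0.318, 0.948, -0.009], [0.948, -0.318, 0.003], [0.0, -0.009, -1.0]]
ft_force: [0.1, 0.6, -0.6]
grip_width: 0.0872
finger_force: 0.0
```

Request:
send_rows:
  deltas:
    - {"tx":0,"ty":0,"tz":20,"ax":0,"ay":0,"az":-7,"grip":1}
    - {"tx":0,"ty":0,"tz":40,"ax":0,"ay":0,"az":-14,"grip":1}
    - {"tx":0,"ty":0,"tz":50,"ax":0,"ay":0,"az":-22,"grip":1}
    - {"tx":0,"ty":0,"tz":50,"ax":0,"ay":0,"az":-22,"grip":1}
    - {"tx":0,"ty":0,"tz":50,"ax":0,"ay":0,"az":-22,"grip":1}
    - {"tx":0,"ty":0,"tz":50,"ax":0,"ay":0,"az":-22,"grip":1}
    - {"tx":0,"ty":0,"tz":50,"ax":0,"ay":0,"az":-22,"grip":1}
    - {"tx":0,"ty":0,"tz":50,"ax":0,"ay":0,"az":-22,"grip":1}

```text
time: 8.8
tool_pos: [0.4535, -0.0443, 0.1024]
orientation: [[-0.05, 0.999, 0.002], [0.999, 0.05, -0.0], [-0.0, 0.002, -1.0]]
ft_force: [0.3, -0.0, 0.1]
grip_width: 0.0874
finger_force: 0.0
```

```bash
python3 - <<'E'
from h import *
f=grab_frame("wrist"); save(f,"w5.png")
for k,z in dict(square_lid_grip=.025,square_lid_tongue=.0075).items():
    for r in pinpoint(k,f)[:1]: print(k,round(r["conf"],2),np.round(r["point"],1),onz(f,r["point"],z).round(4))
delta([.4510,-.0435,.028],93.5)
E
```

```text
square_lid_grip 0.87 [258.3 206.1] [ 0.4556 -0.0418  0.025 ]
t=8.95 pos [ 0.4532 -0.0441  0.1021] d [ 0.8 -2.2 74.1] a [ 0.05  0.02 -0.56] n 74.0 F [0.7 0.1 0.2] w 0.087
```

View pics/w5.png

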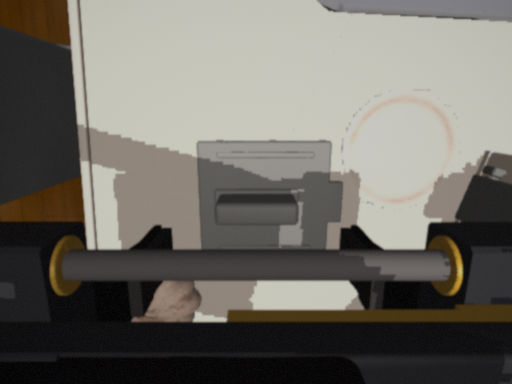

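Request:
send_rows:
  deltas:
    - {"tx":1,"ty":0,"tz":35,"ax":0,"ay":0,"az":0,"grip":1}
    - {"tx":1,"ty":0,"tz":60,"ax":0,"ay":0,"az":0,"grip":1}
    - {"tx":1,"ty":0,"tz":70,"ax":0,"ay":0,"az":0,"grip":1}
    - {"tx":1,"ty":0,"tz":73,"ax":0,"ay":0,"az":0,"grip":1}
    - {"tx":1,"ty":0,"tz":73,"ax":0,"ay":0,"az":0,"grip":1}
    - {"tx":1,"ty":0,"tz":73,"ax":0,"ay":0,"az":0,"grip":0.55}
    - {"tx":1,"ty":0,"tz":73,"ax":0,"ay":0,"az":0,"grip":0.5}
    - {"tx":1,"ty":0,"tz":73,"ax":0,"ay":0,"az":0,"grip":0.5}
  newtons: 40

```text
time: 9.62
tool_pos: [0.454, -0.0433, 0.0299]
orientation: [[-0.052, 0.999, 0.003], [0.999, 0.052, -0.001], [-0.001, 0.003, -1.0]]
ft_force: [-0.8, 0.6, 0.7]
grip_width: 0.074
finger_force: 0.0
```

Request:
send_rows:
  deltas:
    - {"tx":0,"ty":0,"tz":0,"ax":0,"ay":0,"az":0,"grip":0.4}
    - {"tx":0,"ty":0,"tz":0,"ax":0,"ay":0,"az":0,"grip":0.4}
    - {"tx":0,"ty":0,"tz":0,"ax":0,"ay":0,"az":0,"grip":0.4}
    - {"tx":0,"ty":0,"tz":-20,"ax":0,"ay":0,"az":0,"grip":0.4}
    - {"tx":0,"ty":0,"tz":-50,"ax":0,"ay":0,"az":0,"grip":0.4}
    - {"tx":0,"ty":0,"tz":-90,"ax":0,"ay":0,"az":0,"grip":0.4}
    - {"tx":0,"ty":0,"tz":-130,"ax":0,"ay":0,"az":0,"grip":0.4}
    - {"tx":0,"ty":0,"tz":-160,"ax":0,"ay":0,"az":0,"grip":0.4}
  newtons: 40

```text
time: 10.28
tool_pos: [0.4532, -0.0431, 0.1917]
orientation: [[-0.052, 0.999, 0.002], [0.999, 0.052, -0.001], [-0.001, 0.002, -1.0]]
ft_force: [1.3, -0.2, -0.4]
grip_width: 0.0557
finger_force: 40.0
```

```bash
python3 - <<'E'
from h import *
f=grab_frame("wrist"); save(f,"w6.png")
s=read_state(); R=np.array(s["orientation"]); p=np.array(s["tool_pos"])
for k,zt in dict(square_lid_grip=.003,square_lid_tongue=.0205).items():   # approx tool-z of the point
    for r in pinpoint(k,f)[:1]:
        q=onz(f,r["point"],p[2]-zt); print(k,round(r["conf"],2),np.round(r["point"],1),"in tool",(R.T@(q-p)*1000).round(1))
delta([.64,-.25,.22],106)
E
```

```text
square_lid_grip 0.77 [255.  251.6] in tool [ 3.9 -3.4  2.9]
square_lid_tongue 0.96 [374.2 236.9] in tool [ 4.5 58.5 21.1]
t=10.43 pos [ 0.4547 -0.0435  0.1915] d [-215.9  174.5  -26.9] a [  0.34   0.16 -13.02] n 279.0 F [-0.6  0.9 -2.3] w 0.0555
```

View pics/w6.png

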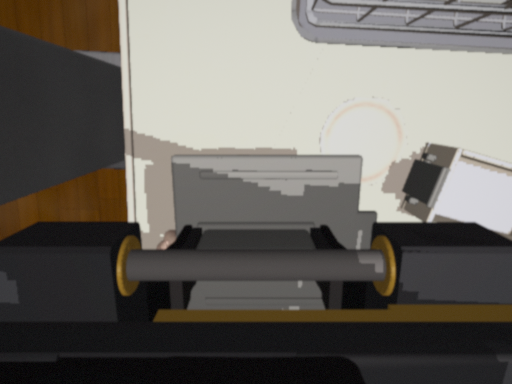

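```bash
cat >> h.py <<'E'
def intool(f,px,zt):
    s=read_state(); R=np.array(s["orientation"]); p=np.array(s["tool_pos"]); o,d=ray(f,px); o=R.T@(o-p); d=R.T@d
    return ((o+d*(zt-o[2])/d[2])*1000).round(1)
E
python3 - <<'E'
from h import *
f=grab_frame("wrist")
for n,p,z in (("TL exp 46,-43.4",(172.5,155.5),.0195),("TR exp 46,54.6",(360.5,155),.0195),("tongue corner exp 16,64.6",(376.5,211.5),.0195)): print(n,intool(f,p,z))
E
```

```text
TL exp 46,-43.4 [ 44.4 -40.6  19.5]
TR exp 46,54.6 [44.7 55.6 19.5]
tongue corner exp 16,64.6 [14.4 66.6 19.5]
```

```bash
cat >> h.py <<'E'
from scipy.spatial.transform import Rotation as Ro
BOX=dict(s=dict(c=[.6717,-.2600],yaw=16.2,rim=.068,tip=[0,.065,.022]),l=dict(c=[.6775,-.0475],yaw=-12.7,rim=.055,tip=[0,.0869,.022]))
def todeltas(b,tx,tz,th,ty=0):
    """tongue tip at box x=tx mm, tz mm over rim, pitch th deg (front up)"""
    B=BOX[b]; Rb=Ro.from_euler("z",B["yaw"],degrees=True).as_matrix(); L=Rb@Ro.from_euler("y",th,degrees=True).as_matrix()
    RT=np.column_stack([L[:,1],L[:,0],-L[:,2]])
    tip=np.array([*B["c"],B["rim"]])+Rb@np.array([tx,ty,tz])/1000
    p=tip-RT@np.array(B["tip"]); s=read_state(); R0=np.array(s["orientation"]); p0=np.array(s["tool_pos"])
    print("to",(tx,tz,th),"t",(R0.T@(p-p0)*1000).round(1),"a",Ro.from_matrix(R0.T@RT).as_rotvec(degrees=True).round(2),"TCP",p.round(4))
def st(b):
    B=BOX[b]; Rb=Ro.from_euler("z",B["yaw"],degrees=True).as_matrix(); s=read_state(); R=np.array(s["orientation"])
    tip=Rb.T@(np.array(s["tool_pos"])+R@np.array(B["tip"])-np.array([*B["c"],B["rim"]]))*1000
    print("t=%.2f"%s["time"],"tip in box",tip.round(1),"pitch",np.degrees(np.arcsin(-R[2,1])).round(1),"yaw",np.degrees(np.arctan2(R[1,1],R[0,1])).round(1),"F",np.array(s["ft_force"]).round(1),"w",round(s["grip_width"],4),"ff",np.round(s["finger_force"],1))
E
python3 - <<'E'
from h import *
st("s"); todeltas("s",30,70,0); todeltas("s",30,50,16); todeltas("s",36,15,16)
E
```

```text
t=10.48 tip in box [-86.1 254.4  99.2] pitch -0.1 yaw 3.0 F [-0.8  0.5 -1.4] w 0.0557 ff 40.0
to (30, 70, 0) t [-236.   172.9   29.5] a [  0.09   0.05 -13.21] TCP [ 0.6381 -0.2698  0.16  ]
to (30, 50, 16) t [-234.   181.3   32.5] a [ 16.02  -1.8  -13.13] TCP [ 0.6463 -0.2674  0.1571]
to (36, 15, 16) t [-232.6  187.    67.5] a [ 16.02  -1.8  -13.13] TCP [ 0.6521 -0.2657  0.1221]
```

Request:
send_rows:
  deltas:
    - {"tx":-234,"ty":181,"tz":10,"ax":16,"ay":-1.8,"az":-13.1,"grip":0.4}
    - {"tx":-234,"ty":181,"tz":10,"ax":16,"ay":-1.8,"az":-13.1,"grip":0.4}
    - {"tx":-234,"ty":181,"tz":10,"ax":16,"ay":-1.8,"az":-13.1,"grip":0.4}
    - {"tx":-234,"ty":181,"tz":10,"ax":16,"ay":-1.8,"az":-13.1,"grip":0.4}
    - {"tx":-234,"ty":181,"tz":10,"ax":16,"ay":-1.8,"az":-13.1,"grip":0.4}
    - {"tx":-234,"ty":181,"tz":10,"ax":16,"ay":-1.8,"az":-13.1,"grip":0.4}
    - {"tx":-234,"ty":181,"tz":10,"ax":16,"ay":-1.8,"az":-13.1,"grip":0.4}
    - {"tx":-234,"ty":181,"tz":32,"ax":16,"ay":-1.8,"az":-13.1,"grip":0.4}

```text
time: 11.15
tool_pos: [0.6491, -0.2735, 0.1566]
orientation: [[-0.276, 0.925, -0.262], [0.961, 0.264, -0.08], [-0.005, -0.273, -0.962]]
ft_force: [-0.3, -0.4, -0.4]
grip_width: 0.0556
finger_force: 40.0
```

```bash
cat > q.py <<'E'
from h import *
import sys
b,n=sys.argv[1:3]; nm=dict(s="square",l="long")[b]
f=grab_frame("wrist"); save(f,n+".png")
B=BOX[b]; Rb=Ro.from_euler("z",B["yaw"],degrees=True).as_matrix(); o=np.array([*B["c"],B["rim"]])
s=read_state(); zt=(np.array(s["tool_pos"])+np.array(s["orientation"])@np.array(B["tip"]))[2]
for k,z in ((nm+"_lid_tongue",zt),(nm+"_box_keeper",B["rim"]+.0025),(nm+"_box",0)):
    for r in pinpoint(k,f)[:1]: print(k,round(r["conf"],2),np.round(r["point"],1),"in box",(Rb.T@(onz(f,r["point"],z)-o)*1000).round(1))
st(b)
for a in sys.argv[3:]: todeltas(b,*eval(a))
E
python3 q.py s w7 36,15,16 54,3,16
```

```text
square_lid_tongue 0.97 [374.3 238.3] in box [ 31.7 -10.5  41. ]
t=11.35 tip in box [27.3  2.2 45. ] pitch 16.4 yaw 16.3 F [ 0.5  0.2 -1. ] w 0.0556 ff 40.0
to (36, 15, 16) t [-2.2 16.6 26.7] a [-0.39 -0.35  0.05] TCP [ 0.6521 -0.2657  0.1221]
to (54, 3, 16) t [-2.3 37.3 33.2] a [-0.39 -0.35  0.05] TCP [ 0.6694 -0.2607  0.1101]
```

View pics/w7.png

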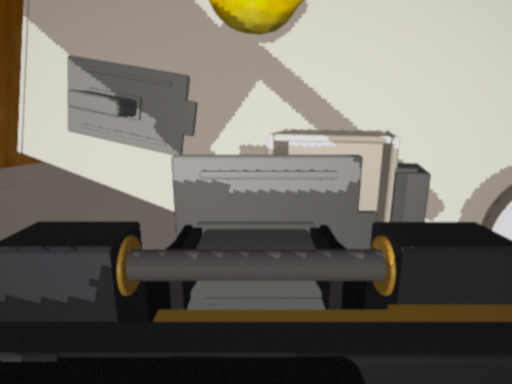

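```bash
python3 - <<'E'
from h import *
f=grab_frame("wrist"); B=BOX["s"]; Rb=Ro.from_euler("z",B["yaw"],degrees=True).as_matrix(); o=np.array([*B["c"],B["rim"]])
w=lambda p,z:(Rb.T@(onz(f,p,B["rim"]+z)-o)*1000).round(1)
print("rim corner exp 44,44",w((398,136),0),"front corner exp -44,44",w((269,136),0),"keeper end exp ?,24",w((427,167),.0165),w((394,163),.020))
print("tongue corner exp tip,16",w((376.5,211.5),.045+.0025),"plate corner",w((360.5,155),.047+.0028))
st("s");st("s")
s=grab_frame("wrist");st("s")
E
```

```text
rim corner exp 44,44 [39.  54.6  0. ] front corner exp -44,44 [-44.   53.1   0. ] keeper end exp ?,24 [54.3 38.2 16.5] [36.  40.2 20. ]
tongue corner exp tip,16 [26.8 17.8 47.5] plate corner [16.6 47.5 49.8]
t=11.40 tip in box [28.2  2.1 47.1] pitch 16.3 yaw 16.3 F [-0.8  0.9 -0.7] w 0.0554 ff 40.0
t=11.40 tip in box [28.2  2.1 47.1] pitch 16.3 yaw 16.3 F [-0.8  0.9 -0.7] w 0.0554 ff 40.0
t=11.45 tip in box [28.9  1.8 48.8] pitch 16.1 yaw 16.3 F [-0.1 -0.7 -1.5] w 0.0554 ff 40.0
```

```bash
python3 - <<'E'
from h import *
g=cv2.imread("pics/w7.png",0)
for c in (300,340): print(c,g[122:158,c])
for c in (384,390,400,415): print(c,g[125:245:2,c])
f=grab_frame("wrist"); B=BOX["s"]; Rb=Ro.from_euler("z",B["yaw"],degrees=True).as_matrix(); o=np.array([*B["c"],B["rim"]])
K,R,t=P(f)
def pr(x,y,z):
    w=o+Rb@np.array([x,y,z])/1000; u=K@(R@w+t); return (u[:2]/u[2]).round(1)
for n,q in dict(rimFB=(44,44,0),rimF=(-44,44,0),bot=(44,44,-68),botF=(-44,44,-68),inner=(39,39,0),kend=(41,24,20),kend2=(47,24,16.5),kend3=(57,24,16.5),krim=(47,24,0)).items(): print(n,pr(*q))
for r in trace("square_box",f)[:2]: print(r["conf"],r["bbox"])
E
```

```text
300 [216 216 216 216 216 215 206 176 133 114 113 127 163 199 214 217 218 216
 210 203 209 216 215 205 193 190 191 190 189 190 189 184 160 126 121 136]
340 [151 150 151 151 151 150 149 138 121 108 106 106 113 137 163 176 179 175
 166 157 164 181 190 192 192 192 192 192 192 191 191 185 156 119 117 131]
384 [214 214 213 187 125 137 202 184 167 125  97  93  90  90  90  88  90  88
  88  89  88  88  87  89  88  88  90  88  88  88  88  89  88  89  88  88
  90  89  92  94  96  99 103 109 115 121 127 134 112  35  16  23  23  25
  22  37  74  91  97  90]
390 [214 215 213 197 128 101 181 206 195 137  93  93  98 102 108 114 120 127
 133 139 143 145 150 155 158 160 163 165 167 170 172 173 174 174 175 175
 175 172 171 168 166 158 150 135 128 121 107  99  75  28  21  24  22  22
  24  21  24  27  43  74]
400 [214 215 215 214 215 215 210 210 206 205 208 212 213 213 213 214 214 188
 144  78  49  62  96  91  80  87  89  87  89  88  88  88  89  88  88  88
  87  87  88  87  88  89  87  87  87  88  87  87  72  25  13  20  19  22
  20  20  19  23  19  21]
415 [213 214 214 214 214 214 214 213 214 215 214 214 214 214 214 215 214 214
 211 151  50  52  87  90  83 101 103 102 101 102 101 101 101 102 101 101
 101 100 100  98  99 100  99  98  98  98  98  97  78  28  18  21  20  20
  20  18  17  20  20  17]
rimFB [401.2 151.6]
rimF [267.6 147.6]
bot [390.6 142.9]
botF [286.1 140.5]
inner [392.  159.1]
kend [396.6 188.4]
kend2 [406.6 187.8]
kend3 [424.7 188.8]
krim [402.9 182.5]
0.91 [270.4, 139.4, 164.2, 83.2]
```

```bash
python3 - <<'E'
from h import *
for n in("scene","side"):
    f=grab_frame(n); save(f,n+"2.png")
    for k,z in dict(square_box=0,square_box_keeper=.0705,long_box=0,long_box_keeper=.0575).items():
        for r in pinpoint(k,f)[:2]: print(n,k,round(r["conf"],2),np.round(r["point"]),onz(f,r["point"],z).round(4))
f=grab_frame("wrist"); s=read_state(); K,R,t=P(f); Rt=np.array(s["orientation"])
print("cam in tool",(Rt.T@(-R.T@t-np.array(s["tool_pos"]))).round(4),(Rt.T@R.T).round(3))
# same check for the long lid on the table, seen at left of w7
for k,z in dict(long_lid_grip=.025,long_lid_tongue=.0075).items():
    for r in pinpoint(k,f)[:1]: print(k,round(r["conf"],2),np.round(r["point"],1),onz(f,r["point"],z).round(4))
E
```

```text
scene square_box 0.73 [273. 141.] [ 0.6911 -0.2595  0.    ]
scene square_box_keeper 0.85 [262. 125.] [ 0.7164 -0.2338  0.0705]
scene long_box 0.77 [242. 182.] [ 0.6709 -0.0436  0.    ]
scene long_box_keeper 0.75 [221. 156.] [ 0.7491 -0.0559  0.0575]
scene long_box_keeper 0.48 [261. 127.] [ 0.7232 -0.2379  0.0575]
side square_box 0.6 [220. 163.] [ 0.6674 -0.2775  0.    ]
side square_box_keeper 0.7 [196. 144.] [ 0.7309 -0.2639  0.0705]
side long_box 0.58 [208. 212.] [ 0.6814 -0.0393  0.    ]
side long_box_keeper 0.78 [180. 187.] [ 0.7488 -0.063   0.0575]
cam in tool [ 6.600e-02  1.000e-04 -1.481e-01] [[ 0.    -0.969 -0.245]
 [ 1.     0.    -0.   ]
 [ 0.    -0.245  0.969]]
long_lid_grip 0.58 [103.9 112.1] [ 0.446  -0.2556  0.025 ]
```

```bash
cat > prof.py <<'E'
from h import *
f=grab_frame("wrist"); save(f,"w8.png"); g=cv2.imread("pics/w8.png",0); B=BOX["s"]; Rb=Ro.from_euler("z",B["yaw"],degrees=True).as_matrix(); o=np.array([*B["c"],B["rim"]])
K,R,t=P(f)
def pr(x,y,z):
    w=o+Rb@np.array([x,y,z])/1000; u=K@(R@w+t); return (u[:2]/u[2]).round(1)
for c in (290,310): print(c,g[130:165,c])
for c in (400,415): print(c,g[155:245:2,c])
print(384,g[150,375:440]); print(195,g[195,375:440])
for n,q in dict(rimB=(44,44,0),rimF=(-44,44,0),innerB=(39,39,0),kend=(41,24,20),kend2=(47,24,16.5),kend3=(57,24,16.5)).items(): print(n,pr(*q))
st("s")
E
python3 prof.py
```

```text
290 [216 215 216 216 216 215 211 195 178 157 126 113 113 112 136 185 211 218
 217 211 188 147 126 125 113 108 120 135 146 154 155 156 156 157 156]
310 [216 216 216 216 215 215 213 197 169 135 115 112 112 114 121 154 194 211
 205 189 173 160 164 172 153 119 121 134 144 152 154 154 154 154 154]
400 [172 167 170 170 161 147 147 146 148 118  74  65  74 100 100  76  87  89
  90  91  89  90  89  89  89  89  89  88  88  88  88  88  88  70  27  25
  22  20  21  24  23  22  24  19  23]
415 [215 214 214 214 214 187 150 149 150 130  61  47  56  90  94  79  99 102
 102 101 101 102 101 100 100  99  99 100 100 100  99  99  99  79  28  22
  20  19  15  19  22  19  18  20  20]
384 [182 182 182 181 181 181 181 181 181 181 180 180 179 179 178 177 174 162
 137 120 137 160 182 197 208 211 210 212 214 214 215 215 214 214 215 214
 214 215 215 214 214 214 214 214 214 214 214 214 214 214 214 214 214 213
 213 214 214 213 213 213 213 213 213 213 213]
195 [185 184 185 184 181 163 124  95  88  88  89  89  89  93 110 138 158 169
 175 172 149 104  75  80  87  89  89  89  88  88  89  88  88  89  94  99
 101 102 102 101 101 101 101  99  99 100 100 100  99  99  99  99  99  99
  97  94 107 136 149 157 159 167 189 207 212]
rimB [400.5 148.9]
rimF [267.1 145.4]
innerB [391.4 156.5]
kend [395.9 185.6]
kend2 [405.9 185. ]
kend3 [424. 186.]
t=12.25 tip in box [29.3  0.2 49.3] pitch 16.1 yaw 16.2 F [-0.1 -0.8 -1.1] w 0.0557 ff 40.0
```

```bash
sed -i 's/c=\[.6717,-.2600\]/c=[.6714,-.2590]/' h.py; python3 - <<'E'
from h import *
st("s"); todeltas("s",38,12,16); todeltas("s",46,6,16);todeltas("s",54,3.5,16)
E
```

```text
t=12.25 tip in box [29.3 -0.8 49.3] pitch 16.1 yaw 16.2 F [-0.1 -0.8 -1.1] w 0.0557 ff 40.0
to (38, 12, 16) t [ 0.8 18.7 33.5] a [-0.07 -0.06 -0.03] TCP [ 0.6537 -0.2641  0.1191]
to (46, 6, 16) t [ 0.8 28.  37.1] a [-0.07 -0.06 -0.03] TCP [ 0.6614 -0.2619  0.1131]
to (54, 3.5, 16) t [ 0.8 36.4 37.3] a [-0.07 -0.06 -0.03] TCP [ 0.6691 -0.2597  0.1106]
```

Request:
send_rows:
  deltas:
    - {"tx":1,"ty":10,"tz":15,"ax":0,"ay":0,"az":0,"grip":0.4}
    - {"tx":1,"ty":18,"tz":26,"ax":0,"ay":0,"az":0,"grip":0.4}
    - {"tx":1,"ty":18.5,"tz":33,"ax":0,"ay":0,"az":0,"grip":0.4}
    - {"tx":1,"ty":18.5,"tz":33,"ax":0,"ay":0,"az":0,"grip":0.4}
    - {"tx":1,"ty":18.5,"tz":33,"ax":0,"ay":0,"az":0,"grip":0.4}
    - {"tx":1,"ty":18.5,"tz":33,"ax":0,"ay":0,"az":0,"grip":0.4}
    - {"tx":1,"ty":18.5,"tz":33,"ax":0,"ay":0,"az":0,"grip":0.4}
    - {"tx":1,"ty":18.5,"tz":33,"ax":0,"ay":0,"az":0,"grip":0.4}

```text
time: 12.92
tool_pos: [0.6541, -0.2642, 0.1207]
orientation: [[-0.278, 0.923, -0.265], [0.961, 0.267, -0.077], [-0.0, -0.276, -0.961]]
ft_force: [0.5, -0.7, -0.8]
grip_width: 0.0552
finger_force: 40.0
```

```bash
python3 prof.py; python3 q.py s w9 46,6,16 54,3.5,16
```

```text
290 [216 216 216 216 216 216 216 216 216 216 212 195 159 124 112 112 112 114
 113 114 117 126 150 160 141 117 122 135 147 154 156 156 156 157 156]
310 [216 216 216 215 216 216 216 216 216 216 216 209 187 152 121 112 113 114
 114 113 109 111 128 147 136 115 121 134 145 151 154 154 154 154 154]
400 [214 208 161 150 150 151 150 151 150 150 150 151 151 150 121  52  49  49
  62  93 105  85  75  87  88  89  90  89  91  93  94  95  96  77  29  22
  22  19  19  20  22  21  20  23  22]
415 [215 214 214 214 215 214 210 165 149 150 150 150 150 151 149 122  68  50
  48  47  41  43  64  91  99 100 100 100  99  98  97  98  97  80  25  18
  19  20  20  20  17  23  19  19  20]
384 [107 106 107 103  96  93  92  94  98 103 112 139 181 203 212 214 214 215
 215 214 215 214 215 215 215 214 214 215 215 214 214 214 215 215 214 214
 214 215 215 214 214 214 214 214 214 214 214 214 214 214 214 214 214 214
 214 213 213 214 214 213 213 213 213 214 213]
195 [ 89  89  89  90  96 121 145 160 169 176 175 161 126 101 103 103 102 104
 104 104 104 104 104 104 105 105 105 105 105 105 103 104 105 104 104 103
 101  93  69  50  41  43  47  48  50  50  60  85 119 139 147 148 150 149
 149 150 149 149 150 149 149 149 149 150 149]
rimB [391.1 154.1]
rimF [238.5 149.5]
innerB [380.5 162.9]
kend [384.9 197.9]
kend2 [396.8 197.1]
kend3 [418.1 198.5]
t=12.97 tip in box [38.4 -0.2 13.6] pitch 16.0 yaw 16.2 F [ 0.4  0.2 -1.1] w 0.0553 ff 40.0
square_lid_tongue 0.73 [372.6 239.9] in box [37.4 -1.5 13.4]
t=13.17 tip in box [38.1  0.1 13. ] pitch 16.0 yaw 16.2 F [ 0.6  0.5 -0.7] w 0.0557 ff 40.0
to (46, 6, 16) t [-0.1  9.5  4.6] a [-0.04 -0.04 -0.03] TCP [ 0.6614 -0.2619  0.1131]
to (54, 3.5, 16) t [-0.1 17.9  4.8] a [-0.04 -0.04 -0.03] TCP [ 0.6691 -0.2597  0.1106]
```

Request:
send_rows:
  deltas:
    - {"tx":0,"ty":5,"tz":3,"ax":0,"ay":0,"az":0,"grip":0.4}
    - {"tx":0,"ty":9.5,"tz":4.5,"ax":0,"ay":0,"az":0,"grip":0.4}
    - {"tx":0,"ty":12,"tz":5,"ax":0,"ay":0,"az":0,"grip":0.4}
    - {"tx":0,"ty":14,"tz":5,"ax":0,"ay":0,"az":0,"grip":0.4}
    - {"tx":0,"ty":16,"tz":5,"ax":0,"ay":0,"az":0,"grip":0.4}
    - {"tx":0,"ty":17.5,"tz":5,"ax":0,"ay":0,"az":0,"grip":0.4}
    - {"tx":0,"ty":17.5,"tz":5,"ax":0,"ay":0,"az":0,"grip":0.4}
    - {"tx":0,"ty":17.5,"tz":5,"ax":0,"ay":0,"az":0,"grip":0.4}

```text
time: 13.83
tool_pos: [0.6686, -0.2596, 0.1101]
orientation: [[-0.278, 0.923, -0.266], [0.96, 0.268, -0.076], [0.001, -0.277, -0.961]]
ft_force: [-0.3, 0.7, -1.1]
grip_width: 0.0559
finger_force: 40.0
```

```bash
python3 prof.py|tail -7; python3 q.py s w10 54,3.5,12 54,3,8 54,3,4 54,2.5,0; python3 - <<'E'
import cv2;g=cv2.imread("pics/w10.png",0)
for r in (190,200,215): print(r,g[r,340:440])
E
```

```text
rimB [362.5 156.4]
rimF [209.  151.2]
innerB [352.  165.4]
kend [353.8 201.9]
kend2 [366.4 201. ]
kend3 [388.  202.4]
t=13.88 tip in box [53.5  0.2  3. ] pitch 16.1 yaw 16.2 F [-0.6  0.4 -1. ] w 0.0557 ff 40.0
square_box_keeper 0.77 [382.2 236.4] in box [57.3  1.2  2.5]
t=14.08 tip in box [53.4  0.1  3.1] pitch 16.1 yaw 16.2 F [-0.4 -0.  -0.6] w 0.0564 ff 40.0
to (54, 3.5, 12) t [-0.2 -0.9  4.1] a [-4.06 -0.05 -0.03] TCP [ 0.6666 -0.2604  0.1065]
to (54, 3, 8) t [-0.2 -1.8  9.3] a [-8.06 -0.05 -0.04] TCP [ 0.6644 -0.261   0.1018]
to (54, 3, 4) t [-0.2 -2.6 14. ] a [-12.06  -0.05  -0.04] TCP [ 0.6625 -0.2616  0.0975]
to (54, 2.5, 0) t [-0.2 -2.8 19.2] a [-16.06  -0.05  -0.04] TCP [ 0.6608 -0.2621  0.0925]
190 [130 139 144 144 148 149 150 143 120 101  93  94  95  94  94  93  94  92
  88 101 138 143 109  69  52  49  48  50  48  49  48  50  49  49  51  48
  49  50  49  52  50  49  49  51  49  47  48  48  48  51  76 117 142 149
 150 150 151 151 150 150 150 150 150 151 151 150 150 150 150 151 150 150
 151 150 150 150 150 149 149 150 150 150 150 150 150 149 149 149 149 149
 150 150 149 150 149 150 149 149 149 150]
200 [ 94  94  95  95  94  94  94  93  95  94  94  95  93  93  94  94  92  88
  81  78  86  94  95  96  97  97  97  97  96  97  98  97  94  94  98  99
 100 100 101 101 100 100 102 103  98  76  51  43  43  46  46  49  50  52
  52  78 117 143 149 151 151 150 151 150 151 151 151 150 151 151 150 150
 151 150 149 150 150 149 150 149 150 150 150 149 149 150 150 149 149 149
 148 149 148 149 150 149 149 149 149 149]
215 [ 94  94  94  93  93  94  94  94  95  94  93  93  93  90  81  68  68  79
  86  89  88  89  89  89  89  89  88  88  89  88  90  98 100 101 101 101
 102 100 100 101 100 100  99 100 100 101  98 101  99 100  99  99  99  99
  98  96  91 102 134 148 150 150 151 151 150 150 151 150 150 149 151 150
 150 150 149 150 150 150 150 149 149 150 149 150 150 151 149 150 150 150
 149 150 149 149 149 150 149 150 149 149]
```

Request:
send_rows:
  deltas:
    - {"tx":0,"ty":-0.5,"tz":2,"ax":-2,"ay":0,"az":0,"grip":0.4}
    - {"tx":0,"ty":-0.9,"tz":4.1,"ax":-4,"ay":0,"az":0,"grip":0.4}
    - {"tx":0,"ty":-1.3,"tz":6.7,"ax":-6,"ay":0,"az":0,"grip":0.4}
    - {"tx":0,"ty":-1.6,"tz":8,"ax":-7,"ay":0,"az":0,"grip":0.4}
    - {"tx":0,"ty":-1.8,"tz":9.3,"ax":-8,"ay":0,"az":0,"grip":0.4}
    - {"tx":0,"ty":-1.8,"tz":9.3,"ax":-8,"ay":0,"az":0,"grip":0.4}
    - {"tx":0,"ty":-1.8,"tz":9.3,"ax":-8,"ay":0,"az":0,"grip":0.4}
    - {"tx":0,"ty":-1.8,"tz":9.3,"ax":-8,"ay":0,"az":0,"grip":0.4}
  newtons: 60

```text
time: 14.75
tool_pos: [0.6649, -0.2608, 0.1021]
orientation: [[-0.279, 0.951, -0.134], [0.96, 0.276, -0.039], [0.0, -0.14, -0.99]]
ft_force: [1.1, 0.4, 0.6]
grip_width: 0.0556
finger_force: 60.0
```

```bash
python3 q.py s w11 54,3,6 54,3,4 54,2.5,2 54,2.5,0 54,2.5,-1.5
```

```text
square_box_keeper 0.7 [382.6 239.9] in box [59.  -1.2  2.5]
t=14.95 tip in box [54.5  0.3  2.9] pitch 8.1 yaw 16.2 F [1.9 0.7 0.7] w 0.0554 ff 60.0
to (54, 3, 6) t [-0.3 -1.2  2.3] a [-2.06 -0.04 -0.01] TCP [ 0.6634 -0.2613  0.0997]
to (54, 3, 4) t [-0.3 -1.9  4.6] a [-4.06 -0.04 -0.01] TCP [ 0.6625 -0.2616  0.0975]
to (54, 2.5, 2) t [-0.3 -2.4  7.4] a [-6.06 -0.04 -0.01] TCP [ 0.6616 -0.2618  0.0948]
to (54, 2.5, 0) t [-0.3 -2.8  9.7] a [-8.06 -0.04 -0.01] TCP [ 0.6608 -0.2621  0.0925]
to (54, 2.5, -1.5) t [-0.3 -3.2 11.5] a [-9.56 -0.04 -0.01] TCP [ 0.6603 -0.2622  0.0908]
```

Request:
send_rows:
  deltas:
    - {"tx":0,"ty":-0.5,"tz":1.2,"ax":-1,"ay":0,"az":0,"grip":0.4}
    - {"tx":0,"ty":-1,"tz":2.3,"ax":-2,"ay":0,"az":0,"grip":0.4}
    - {"tx":0,"ty":-1.3,"tz":3.5,"ax":-3,"ay":0,"az":0,"grip":0.4}
    - {"tx":0,"ty":-1.6,"tz":4.6,"ax":-4,"ay":0,"az":0,"grip":0.4}
    - {"tx":0,"ty":-2,"tz":6,"ax":-5,"ay":0,"az":0,"grip":0.4}
    - {"tx":0,"ty":-2,"tz":6,"ax":-5,"ay":0,"az":0,"grip":0.4}
    - {"tx":0,"ty":-2,"tz":6,"ax":-5,"ay":0,"az":0,"grip":0.4}
    - {"tx":0,"ty":-2,"tz":6,"ax":-5,"ay":0,"az":0,"grip":0.4}

```text
time: 15.62
tool_pos: [0.6613, -0.2616, 0.0956]
orientation: [[-0.278, 0.959, -0.052], [0.961, 0.278, -0.014], [0.001, -0.054, -0.999]]
ft_force: [3.3, 0.0, -0.3]
grip_width: 0.0555
finger_force: 60.0
```

```bash
python3 q.py s w12 54,2.5,2 54,2.5,0 54,2.5,-1.5
```

```text
square_box_keeper 0.86 [374.7 238.4] in box [53.2  0.1  2.5]
t=15.82 tip in box [53.5  0.4  2. ] pitch 3.1 yaw 16.2 F [ 2.1 -0.  -1.5] w 0.0554 ff 60.0
to (54, 2.5, 2) t [-0.4  0.1  0.7] a [-1.11 -0.07 -0.03] TCP [ 0.6616 -0.2618  0.0948]
to (54, 2.5, 0) t [-0.4 -0.6  3. ] a [-3.11 -0.07 -0.03] TCP [ 0.6608 -0.2621  0.0925]
to (54, 2.5, -1.5) t [-0.4 -1.1  4.7] a [-4.61 -0.07 -0.03] TCP [ 0.6603 -0.2622  0.0908]
```

Request:
send_rows:
  deltas:
    - {"tx":0,"ty":0,"tz":0.7,"ax":-1,"ay":0,"az":0,"grip":0.4}
    - {"tx":0,"ty":-0.3,"tz":1.8,"ax":-2,"ay":0,"az":0,"grip":0.4}
    - {"tx":0,"ty":-0.6,"tz":3,"ax":-3,"ay":0,"az":0,"grip":0.4}
    - {"tx":0,"ty":-0.8,"tz":3.8,"ax":-3.8,"ay":0,"az":0,"grip":0.4}
    - {"tx":0,"ty":-1,"tz":4.5,"ax":-4.5,"ay":0,"az":0,"grip":0.4}
    - {"tx":0,"ty":-1,"tz":4.5,"ax":-4.5,"ay":0,"az":0,"grip":0.4}
    - {"tx":0,"ty":-1,"tz":4.5,"ax":-4.5,"ay":0,"az":0,"grip":0.4}
    - {"tx":0,"ty":-1,"tz":4.5,"ax":-4.5,"ay":0,"az":0,"grip":0.4}

```text
time: 16.48
tool_pos: [0.66, -0.2621, 0.0929]
orientation: [[-0.278, 0.96, 0.024], [0.961, 0.278, 0.008], [0.001, 0.025, -1.0]]
ft_force: [-3.4, 1.2, 6.2]
grip_width: 0.0554
finger_force: 60.0
```

```bash
python3 q.py s w13 54,2.5,0 54,2.5,-1.5
```

```text
square_box_keeper 0.9 [375.5 234.1] in box [54.7  1.6  2.5]
t=16.68 tip in box [53.7  0.1  4.5] pitch -1.4 yaw 16.1 F [-3.5  1.2  5.6] w 0.0556 ff 60.0
to (54, 2.5, 0) t [-0.2  0.8  0.4] a [ 1.44 -0.05 -0.05] TCP [ 0.6608 -0.2621  0.0925]
to (54, 2.5, -1.5) t [-0.2  0.2  2.1] a [-0.06 -0.05 -0.05] TCP [ 0.6603 -0.2622  0.0908]
```

Request:
send_rows:
  deltas:
    - {"tx":0,"ty":0,"tz":1,"ax":1,"ay":0,"az":0,"grip":0.4}
    - {"tx":0,"ty":0,"tz":2,"ax":1.4,"ay":0,"az":0,"grip":0.4}
    - {"tx":0,"ty":0,"tz":3,"ax":1.4,"ay":0,"az":0,"grip":0.4}
    - {"tx":0,"ty":0,"tz":4,"ax":1.4,"ay":0,"az":0,"grip":0.4}
    - {"tx":0,"ty":0,"tz":4,"ax":1.4,"ay":0,"az":0,"grip":0.4}
    - {"tx":0,"ty":0,"tz":4,"ax":1.4,"ay":0,"az":0,"grip":0.4}
    - {"tx":0,"ty":0,"tz":4,"ax":1.4,"ay":0,"az":0,"grip":0.4}
    - {"tx":0,"ty":0,"tz":4,"ax":1.4,"ay":0,"az":0,"grip":0.4}

```text
time: 17.35
tool_pos: [0.6606, -0.2623, 0.092]
orientation: [[-0.278, 0.961, 0.002], [0.961, 0.278, 0.0], [-0.0, 0.002, -1.0]]
ft_force: [-9.3, 5.3, 18.4]
grip_width: 0.0553
finger_force: 60.0
```

```bash
python3 q.py s w14 54,2.5,0; python3 - <<'E'
from h import *
for n in ("scene","side"): save(grab_frame(n),n+"3.png")
E
```

```text
square_box_keeper 0.68 [375.6 235.7] in box [53.9  1.3  2.5]
t=17.55 tip in box [53.7 -0.1  2.1] pitch -0.1 yaw 16.2 F [-9.   4.3 19.8] w 0.0553 ff 60.0
to (54, 2.5, 0) t [ 0.1  0.3 -0.5] a [ 0.09  0.   -0.05] TCP [ 0.6608 -0.2621  0.0925]
```

Request:
send_rows:
  deltas:
    - {"tx":0,"ty":0,"tz":-1.5,"ax":0,"ay":0,"az":0,"grip":0.4}
    - {"tx":0,"ty":0,"tz":-2.5,"ax":0,"ay":0,"az":0,"grip":0.69}
    - {"tx":0,"ty":0,"tz":-2.5,"ax":0,"ay":0,"az":0,"grip":0.69}
    - {"tx":0,"ty":0,"tz":-2.5,"ax":0,"ay":0,"az":0,"grip":0.69}
    - {"tx":0,"ty":0,"tz":-10,"ax":0,"ay":0,"az":0,"grip":0.69}
    - {"tx":0,"ty":0,"tz":-30,"ax":0,"ay":0,"az":0,"grip":0.69}
    - {"tx":0,"ty":0,"tz":-70,"ax":0,"ay":0,"az":0,"grip":0.69}
    - {"tx":0,"ty":0,"tz":-110,"ax":0,"ay":0,"az":0,"grip":0.69}

```text
time: 18.32
tool_pos: [0.6589, -0.2612, 0.1961]
orientation: [[-0.278, 0.96, -0.004], [0.96, 0.278, 0.004], [0.005, -0.003, -1.0]]
ft_force: [0.6, 0.6, 0.3]
grip_width: 0.0602
finger_force: 0.0
```

```bash
python3 q.py s w15; python3 - <<'E'
from h import *
f=grab_frame("wrist"); save(f,"w16.png"); K,R,t=P(f); B=BOX["s"]; Rb=Ro.from_euler("z",B["yaw"],degrees=True).as_matrix(); o=np.array([*B["c"],B["rim"]])
for r in pinpoint("square_lid_grip",f)[:1]: print("grip conf",r["conf"],"in box (exp -10.6,0)",(Rb.T@(onz(f,r["point"],B["rim"]+.020)-o)*1000).round(1))
def pr(x,y,z):
    w=o+Rb@np.array([x,y,z])/1000; u=K@(R@w+t); return (u[:2]/u[2]).round(1)
for n,q in dict(plateFL=(-54,46,5),plateBL=(44,46,5),noseL=(-49,17,8),tabL=(-68,17,30),kpL=(41,24,20)).items(): print(n,pr(*q))
im=cv2.imread("pics/w16.png")
sc=cv2.imread("pics/scene3.png")
f2=grab_frame("scene"); save(f2,"scene4.png"); sc=cv2.imread("pics/scene4.png")
f3=grab_frame("side"); save(f3,"side4.png"); sd=cv2.imread("pics/side4.png")
a=cv2.resize(sc[90:190,220:320],(400,400),interpolation=3); b=cv2.resize(sd[110:210,150:250],(400,400),interpolation=3)
cv2.imwrite("pics/m1.png",np.hstack([a,b]))
E
```

```text
square_box_keeper 0.56 [333.2 192.7] in box [52.7  2.5  2.5]
t=18.52 tip in box [ 54.8  -0.8 110.6] pitch -0.2 yaw 16.2 F [-0.  -0.5  0.2] w 0.0598 ff 0.0
grip conf 0.91 in box (exp -10.6,0) [-13.1   2.7  20. ]
plateFL [201.6 136.9]
plateBL [321.4 136.8]
noseL [208.5 172.6]
tabL [179.8 177.7]
kpL [320.  166.4]
```

```bash
python3 - <<'E'
import cv2
g=cv2.imread("pics/w16.png",0)
for r in (145,150,175,190,205): print(r,g[r,170:230])
print("back",g[150,305:340]); print("top rows c215",g[120:160,215]," c305",g[120:160,305])
E
```

```text
145 [215 215 215 215 216 216 216 215 216 216 216 216 216 215 216 216 216 216
 215 215 216 215 210 196 175 159 153 153 152 152 145 116  99 105 109 109
 109 108 109 107 108 109 109 109 109 109 109 108 108 109 109 107 108 108
 109 109 114 117 123 137]
150 [216 216 215 216 216 216 215 216 215 216 215 216 216 216 215 216 216 216
 216 216 216 216 216 216 216 215 213 212 209 196 165 123 101 105 107 108
 108 108 109 107 109 108 108 108 108 108 109 105  98 101 106 106 107 106
 105 106 105 106 106 107]
175 [153 154 153 154 152 153 153 152 153 152 152 150 149 147 144 136 130 124
 118 105  97  86  72  61  57  58  62  63  64  64  65  64  65  65  69  78
  96 105 106 105 105 104 105 105 103 105 105 105 105 105 105 105 104 105
 106 105 103 104 105 105]
190 [153 152 152 153 153 153 153 152 147 123  98  92  89  79  70  67  67  64
  65  68  80  83  76  67  67  68  65  65  65  66  66  64  66  64  67  71
  84  98 103 104 103 103 103 103 104 103 100  94  88  71  57  54  55  54
  55  54  55  55  55  55]
205 [153 152 153 153 153 153 153 152 152 146 122  96  92  91  80  69  66  65
  65  67  74  80  81  73  65  67  66  66  66  66  66  66  65  66  66  66
  74  93 100 102 102 102 102 101 101 101  97  83  81  86  91  95  97  97
  97  97  95  96  96  97]
back [166 167 167 168 166 166 167 166 167 166 167 164 155 160 198 213 215 216
 216 215 216 215 215 216 215 216 215 216 215 216 216 215 215 216 216]
top rows c215 [216 215 215 216 216 216 216 216 215 214 205 185 167 159 155 152 147 126
 100 100 106 108 110 109 107 109 108 108 109 108 108 108 107 107 107 107
 109 107 107 107]  c305 [215 215 216 215 216 215 216 215 216 216 215 216 214 206 191 161 122 107
 126 150 164 167 167 168 167 166 162 161 162 163 166 166 166 166 165 165
 165 166 165 165]
```

```bash
python3 - <<'E'
from h import *
delta([.447,-.252,.13],95)
E
```

```text
t=18.72 pos [ 0.6594 -0.2614  0.1951] d [  67.9 -201.3   65.8] a [-0.14 -0.19 11.16] n 222.0 F [-0.1  0.6 -0.2] w 0.0598
```

Request:
send_rows:
  deltas:
    - {"tx":68,"ty":-201,"tz":20,"ax":0,"ay":0,"az":11,"grip":1}
    - {"tx":68,"ty":-201,"tz":20,"ax":0,"ay":0,"az":11,"grip":1}
    - {"tx":68,"ty":-201,"tz":20,"ax":0,"ay":0,"az":11,"grip":1}
    - {"tx":68,"ty":-201,"tz":40,"ax":0,"ay":0,"az":11,"grip":1}
    - {"tx":68,"ty":-201,"tz":60,"ax":0,"ay":0,"az":11,"grip":1}
    - {"tx":68,"ty":-201,"tz":80,"ax":0,"ay":0,"az":11,"grip":1}
    - {"tx":68,"ty":-201,"tz":80,"ax":0,"ay":0,"az":11,"grip":1}
    - {"tx":68,"ty":-201,"tz":80,"ax":0,"ay":0,"az":11,"grip":1}

```text
time: 19.38
tool_pos: [0.4468, -0.2514, 0.1155]
orientation: [[-0.089, 0.996, -0.004], [0.996, 0.089, 0.004], [0.005, -0.003, -1.0]]
ft_force: [0.0, -1.4, 0.3]
grip_width: 0.0868
finger_force: 0.0
```

```bash
python3 - <<'E'
from h import *
[grab_frame("wrist") for _ in range(3)]
f=grab_frame("wrist"); save(f,"w17.png")
for k,z in dict(long_lid_grip=.025,long_lid_tongue=.0075).items():
    for r in pinpoint(k,f)[:1]: print(k,round(r["conf"],2),np.round(r["point"],1),onz(f,r["point"],z).round(4))
for r in trace("long_lid_grip",f)[:1]: 
    m=r["region"].astype(np.uint8); m[225:]=0; print(r["bbox"]); ys,xs=np.nonzero(m)
    tops=[(c,np.nonzero(m[:,c])[0].min()) for c in range(xs.min()+15,xs.max()-25,8)]
    A=np.array(tops); s,i=np.polyfit(A[:,0],A[:,1],1); print("top edge slope deg",np.degrees(np.arctan(s)).round(2)); print(onz(f,(A[0,0],i+s*A[0,0]),.01).round(4),onz(f,(A[-1,0],i+s*A[-1,0]),.01).round(4)); print("x ext",onz(f,(xs.min(),190),.01).round(4),onz(f,(xs.max(),190),.01).round(4))
delta([.447,-.252,.029],95)
E
```

```text
long_lid_grip 0.59 [249.3 201.6] [ 0.4465 -0.2531  0.025 ]
long_lid_tongue 0.79 [362.8 193.3] [ 0.5372 -0.2427  0.0075]
[177.4, 148.1, 183.7, 94.2]
top edge slope deg -1.27
[ 0.4006 -0.2205  0.01  ] [ 0.5049 -0.2087  0.01  ]
x ext [ 0.3901 -0.2526  0.01  ] [ 0.5344 -0.2396  0.01  ]
t=19.73 pos [ 0.4501 -0.2531  0.1187] d [ 1.4 -3.1 89.7] a [0.12 0.03 0.2 ] n 90.0 F [ 0.3 -0.4 -0.6] w 0.087
```

Request:
send_rows:
  deltas:
    - {"tx":0,"ty":-3,"tz":40,"ax":0,"ay":0,"az":-1,"grip":1}
    - {"tx":0,"ty":-3,"tz":70,"ax":0,"ay":0,"az":-1,"grip":1}
    - {"tx":0,"ty":-3,"tz":85,"ax":0,"ay":0,"az":-1,"grip":1}
    - {"tx":0,"ty":-3,"tz":89.5,"ax":0,"ay":0,"az":-1,"grip":1}
    - {"tx":0,"ty":-3,"tz":89.5,"ax":0,"ay":0,"az":-1,"grip":1}
    - {"tx":0,"ty":-3,"tz":89.5,"ax":0,"ay":0,"az":-1,"grip":0.5}
    - {"tx":0,"ty":-3,"tz":89.5,"ax":0,"ay":0,"az":-1,"grip":0.5}
    - {"tx":0,"ty":-3,"tz":89.5,"ax":0,"ay":0,"az":-1,"grip":0.4}
  newtons: 50

```text
time: 20.4
tool_pos: [0.4469, -0.2536, 0.0297]
orientation: [[-0.107, 0.994, 0.003], [0.994, 0.107, -0.001], [-0.001, 0.003, -1.0]]
ft_force: [0.3, -0.2, -0.1]
grip_width: 0.0745
finger_force: 0.0
```

Request:
send_rows:
  deltas:
    - {"tx":0,"ty":0,"tz":0,"ax":0,"ay":0,"az":0,"grip":0.4}
    - {"tx":0,"ty":0,"tz":0,"ax":0,"ay":0,"az":0,"grip":0.4}
    - {"tx":0,"ty":0,"tz":0,"ax":0,"ay":0,"az":0,"grip":0.4}
    - {"tx":0,"ty":0,"tz":-20,"ax":0,"ay":0,"az":0,"grip":0.4}
    - {"tx":0,"ty":0,"tz":-50,"ax":0,"ay":0,"az":0,"grip":0.4}
    - {"tx":0,"ty":0,"tz":-90,"ax":0,"ay":0,"az":0,"grip":0.4}
    - {"tx":0,"ty":0,"tz":-130,"ax":0,"ay":0,"az":0,"grip":0.4}
    - {"tx":0,"ty":0,"tz":-160,"ax":0,"ay":0,"az":0,"grip":0.4}

```text
time: 21.07
tool_pos: [0.446, -0.2532, 0.1913]
orientation: [[-0.107, 0.994, 0.002], [0.994, 0.107, -0.001], [-0.001, 0.002, -1.0]]
ft_force: [1.0, -0.5, -0.4]
grip_width: 0.0553
finger_force: 50.0
```

```bash
python3 - <<'E'
from h import *
[grab_frame("wrist") for _ in range(2)]
f=grab_frame("wrist"); save(f,"w18.png"); s=read_state(); R=np.array(s["orientation"]); p=np.array(s["tool_pos"])
for r in pinpoint("long_lid_tongue",f)[:1]: print("tongue",r["conf"],intool(f,r["point"],.022))
for r in trace("long_lid_grip",f)[:1]:
    m=r["region"].astype(np.uint8); m[220:]=0; ys,xs=np.nonzero(m); print(r["bbox"],"ext",xs.min(),xs.max())
    for c in (160,200,250,300,340): print(c,np.nonzero(m[:,c])[0][:1],intool(f,(c,np.nonzero(m[:,c])[0].min()),.0195))
    print("front exp -57.1",intool(f,(xs.min(),190),.0195),"back/tongue",intool(f,(xs.max(),215),.0195))
g=cv2.imread("pics/w18.png",0); print(g[215,370:430]); print(g[175,370:430])
st("l"); todeltas("l",46,60,12); todeltas("l",50,15,12)
E
```

```text
[144.4, 168.7, 277.3, 133.9] ext 146 419
160 [170] [ 33.3 -47.1  19.5]
200 [170] [ 33.2 -25.9  19.5]
250 [170] [33.2  0.7 19.5]
300 [171] [32.6 27.4 19.5]
340 [171] [32.6 48.8 19.5]
front exp -57.1 [ 22.4 -55.4  19.5] back/tongue [ 7.9 94.2 19.5]
[ 95  96  95  96  95  96  96  95  95  94  95  95  96  94  96  96  96  95
  94  96  95  95  96  95  96  95  94  94  93  93  92  92  92  93  92  91
  92  92  92  91  91  91  90  90  92  90  91 100 116 101  67  45  42  40
  41  39  42  41  41  39]
[148 148 149 150 149 148 149 151 149 150 150 150 150 149 149 150 149 149
 150 150 149 150 149 149 149 149 149 148 149 149 150 149 146 139 137 146
 151 153 152 152 152 152 152 147 128 112 125 128 110  92  87  86  87  88
  89  88  90  92  95  96]
t=21.32 tip in box [ -99.5 -222.9  110.1] pitch 0.0 yaw 6.2 F [ 0.4  0.2 -1.3] w 0.0555 ff 50.0
to (46, 60, 12) t [189.9 220.5  32.8] a [11.85  1.88 18.8 ] TCP [ 0.6439 -0.0399  0.1546]
to (50, 15, 12) t [188.6 224.4  77.8] a [11.85  1.88 18.8 ] TCP [ 0.6478 -0.0408  0.1096]
```

Request:
send_rows:
  deltas:
    - {"tx":190,"ty":220,"tz":0,"ax":11.9,"ay":1.9,"az":18.8,"grip":0.4}
    - {"tx":190,"ty":220,"tz":0,"ax":11.9,"ay":1.9,"az":18.8,"grip":0.4}
    - {"tx":190,"ty":220,"tz":0,"ax":11.9,"ay":1.9,"az":18.8,"grip":0.4}
    - {"tx":190,"ty":220,"tz":0,"ax":11.9,"ay":1.9,"az":18.8,"grip":0.4}
    - {"tx":190,"ty":220,"tz":0,"ax":11.9,"ay":1.9,"az":18.8,"grip":0.4}
    - {"tx":190,"ty":220,"tz":0,"ax":11.9,"ay":1.9,"az":18.8,"grip":0.4}
    - {"tx":190,"ty":220,"tz":0,"ax":11.9,"ay":1.9,"az":18.8,"grip":0.4}
    - {"tx":190,"ty":220,"tz":20,"ax":11.9,"ay":1.9,"az":18.8,"grip":0.4}

```text
time: 21.98
tool_pos: [0.6481, -0.0349, 0.169]
orientation: [[0.216, 0.956, -0.198], [0.976, -0.211, 0.046], [0.003, -0.203, -0.979]]
ft_force: [1.7, -0.3, 0.7]
grip_width: 0.0557
finger_force: 50.0
```

```bash
cat > pl.py <<'E'
from h import *
import sys
[grab_frame("wrist") for _ in range(int(sys.argv[2]))]
f=grab_frame("wrist"); save(f,sys.argv[1]); B=BOX["l"]; Rb=Ro.from_euler("z",B["yaw"],degrees=True).as_matrix(); o=np.array([*B["c"],B["rim"]])
K,R,t=P(f)
def pr(x,y,z):
    w=o+Rb@np.array([x,y,z])/1000; u=K@(R@w+t); return (u[:2]/u[2]).round(1)
for n,q in dict(rimB=(62,36,0),rimF=(-62,36,0),botB=(62,36,-55),innerB=(57,31,0),kend=(59,24,20),kend2=(65,24,16.5),kend3=(75,24,16.5)).items(): print(n,pr(*q))
st("l")
for nm,z in (("long_box_keeper",.0575),("long_box",0)):
    for r in pinpoint(nm,f)[:1]: print(nm,r["conf"],np.round(r["point"],1),"in box",(Rb.T@(onz(f,r["point"],z)-o)*1000).round(1))
for a in sys.argv[3:]: todeltas("l",*eval(a))
E
python3 pl.py w19.png 3 50,15,12
```

```text
rimB [426.5 158. ]
rimF [254.1 153.1]
botB [409.2 149.7]
innerB [418.  164.8]
kend [427.5 180.1]
kend2 [435.9 179.5]
kend3 [452.5 180.1]
t=22.18 tip in box [43.7 -0.7 69.9] pitch 12.4 yaw -12.7 F [ 0.4  0.1 -0.6] w 0.0561 ff 50.0
long_box_keeper 0.57 [442.1 203.4] in box [75.3  4.5  2.5]
to (50, 15, 12) t [ 1.6 16.7 55.8] a [-0.09  0.03 -0.07] TCP [ 0.6478 -0.0408  0.1096]
```

View pics/w19.png

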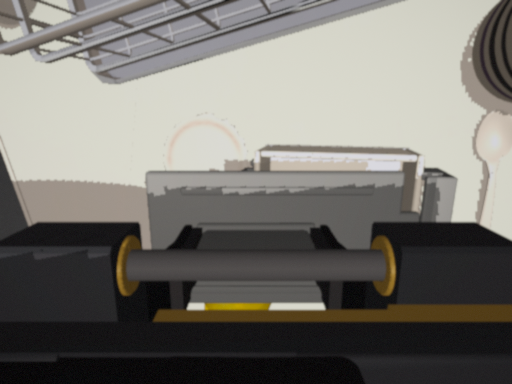

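```bash
python3 - <<'E'
import cv2
g=cv2.imread("pics/w19.png",0)
for c in (280,320,380): print(c,g[140:178,c])
for c in (428,432,440,446): print(c,g[160:220:2,c])
for r in (156,168,190,200): print(r,g[r,405:460])
print("front",g[156,245:270])
print("tongue",g[218,405:440])
E
```

```text
280 [216 216 215 211 190 151 120 114 114 115 136 183 209 217 217 216 213 212
 215 217 214 205 194 191 190 190 189 189 190 183 158 121 119 132 143 150
 154 155]
320 [216 216 215 215 210 184 141 116 115 117 118 137 179 207 216 215 209 205
 202 204 203 195 192 191 192 191 191 191 191 184 158 121 117 131 140 147
 152 152]
380 [214 215 215 215 215 209 190 159 133 119 117 118 122 145 189 212 216 217
 216 211 203 207 215 217 216 217 217 217 216 210 182 133 116 127 137 143
 147 148]
428 [213 214 214 206 104  56  95 104  94 124 141 136 100  92  91  89  89  88
  86  89  86  86  88  87  85  88  86  86  87  87]
432 [214 214 213 207 114  57  96 133 104 126 134 114  87  87  86  86  87  85
  86  86  86  86  86  88  89  89  92  92  95  95]
440 [213 213 213 213 191  88  81 112  97 143 158 158 157 156 155 153 144 142
 142 141 144 154 155 154 154 154 153 151 152 152]
446 [213 213 213 213 213 209 149  54  69 139 154 155 155 155 154 155 153 154
 153 152 153 153 152 151 152 152 151 151 151 150]
156 [213 212 212 211 211 211 211 211 211 211 208 190 153 157 187 203 209 211
 209 206 210 213 213 214 214 213 21
[... 362 characters left out ...]
  87  89  89  88  92 107 135 155 169 176 176 168 156 164 181
 146  91  78  87  91  89  87  88  87  86  86  87  91  96 100 113 139 153
 156 156 156 154 155 155 154 153 154 152 152 152 150 150 166 198 210 212
 213]
200 [ 89  90  88  89  88  90  93 115 142 160 172 176 174 166 150 154 161 124
  80  78  89  91  89  86  88  85  85  86  89  94  97 101 107 109 121 144
 153 154 155 153 153 153 152 152 152 151 151 149 154 185 206 212 213 213
 213]
front [216 215 215 216 216 215 216 216 215 211 209 213 217 213 194 158 154 170
 177 180 180 182 185 186 189]
tongue [ 91  90  91  92  93  90  91  90  91  90  89  90  89  79  64  59  69  81
  88  88  88  87  87  87  86  86  89  95  96  97 110 139 150 152 152]
```

```bash
python3 - <<'E'
from h import *
[grab_frame("wrist") for _ in range(1)]
f=grab_frame("wrist"); save(f,"w20.png"); g=cv2.imread("pics/w20.png",0)
for c in (250,395,408,412,416): print(c,g[164:226,c])
for r in (180,200,214,219): print(r,"left",g[r,140:156],"right",g[r,396:428])
for n,p in (("plate +y edge L",(160,170.5)),("plate R",(403.5,175)),("R2",(403.5,200)),("tongue corner",(420,212)),("tongue",(420,220)),("left",(147.5,180))): print(n,intool(f,p,.0195))
E
```

```text
250 [ 92  92 102 110 112 108  98  99 119 135 145 154 157 156 156 157 157 157
 156 157 157 151 131 124 143 155 149 131 115 106  95  92  97 100 101 101
 101 100  99 100  99  99 100 101 101 101 101 100 100 102 101 100 100 101
 100  99 100  98  86  76  78  87]
395 [184 179 176 171 166 160 137 110 112 126 136 144 147 146 145 145 146 145
 145 144 138 134 131 125 110  96  93  93  92  92  92  92  91  92  92  92
  92  92  93  92  93  92  93  93  92  91  92  92  92  92  92  93  92  91
  92  92  89  75  48  27  22  20]
408 [ 97  99 104 106 109 114 119 126 128 123 117 116 120 123 126 129 133 136
 140 143 145 147 148 152 154 155 158 160 161 164 165 166 168 169 171 171
 173 174 173 174 174 174 175 175 175 172 158 121  81  79  85  89  90  90
  91  91  87  73  50  26  19  21]
412 [215 215 215 215 213 206 195 184 179 179 178 178 177 177 176 176 175 175
 174 174 174 173 171 170 169 167 164 165 165 165 164 160 156 152 150 148
 152 160 160 153 147 142 138 136 138 142 143 119  82  78  85  89  90  91
  90  92  88  73  47  27  19  20]
416 [168 160 153 151 147 135 112 102  96  91  96 119 136 140 135 129 122
[... 429 characters left out ...]
0 144 122 100 100 102 103 102 103 103 104] right [ 92  92  92  91  87  82  85  88  93 113 141 160 173 175 174 166 152 145
 113  77  76  87  90  88  87  88  86  87  86  88  94  96]
214 left [151 152 151 151 150 152 151 146 125 103  98 101 101 102 101 102] right [92 92 90 88 86 85 85 85 85 86 85 85 85 86 86 85 85 86 87 84 86 84 81 81
 83 86 87 87 92 95 97 98]
219 left [151 151 151 152 151 151 151 149 138 113 100  99 101 102 102 102] right [91 93 90 91 92 92 91 91 92 91 90 90 91 90 90 91 92 90 91 90 90 88 82 82
 86 86 86 89 95 96 97 97]
plate +y edge L [ 37.7 -48.5  19.5]
plate R [35.5 75.7 19.5]
R2 [22.3 77.1 19.5]
tongue corner [15.8 86.5 19.5]
tongue [11.4 87.  19.5]
left [ 32.8 -55.3  19.5]
```

```bash
python3 pl.py w21.png 1 50,15,12; python3 - <<'E'
import cv2,numpy as np
g=cv2.imread("pics/w21.png",0).astype(int)
for c in (280,320,380): print(c,g[140:165,c])
for r in (185,190,200): print(r,g[r,416:460])
for c in (440,446): print(c,g[160:190,c])
E
```

```text
rimB [418.2 153.4]
rimF [250.6 149.8]
botB [402.1 146.2]
innerB [410.  160.2]
kend [418.9 174.6]
kend2 [427. 174.]
kend3 [443.1 174.5]
t=22.48 tip in box [46.4 -1.6 74.8] pitch 11.9 yaw -12.8 F [ 0.3 -0.5 -0.4] w 0.0555 ff 50.0
long_box_keeper 0.86 [430.3 197.8] in box [73.2  4.2  2.5]
long_box 0.58 [328.1 181.1] in box [  0.1   2.2 -55. ]
to (50, 15, 12) t [ 1.1 15.9 57.5] a [ 0.08  0.   -0.06] TCP [ 0.6478 -0.0408  0.1096]
280 [213 201 174 138 119 114 119 144 189 213 218 217 213 204 206 215 218 217
 216 211 202 195 192 191 191]
320 [216 211 192 154 122 114 115 118 147 191 213 217 217 212 203 206 214 217
 217 215 206 195 191 192 191]
380 [215 215 211 192 156 125 117 116 115 139 188 211 216 216 215 209 202 207
 214 217 216 216 216 217 217]
185 [ 70  81  89  92  88  86  86  87  87  86  90  97  99 103 118 142 150 154
 156 157 155 156 155 155 154 154 154 153 151 155 186 206 212 213 213 213
 213 213 213 213 213 213 213 212]
190 [ 76  88  90  89  87  86  86  85  87  88  96  99 100  99  98 100 100 113
 143 154 154 155 155 154 153 154 153 151 150 171 201 212 213 213 213 213
 213 213 213 213 213 213 213 213]
200 [ 88  91  89  88  87  86  86  86  89  96  99  99  98  99  99 113 142 153
 155 154 154 154 152 153 152 151 149 158 192 209 213 213 213 213 213 213
 213 213 213 213 213 213 213 212]
440 [213 213 213 213 213 214 212 203 172 117  71  89 122 145 153 156 155 155
 155 155 156 154 155 155 155 154 154 155 154 153]
446 [213 213 213 213 213 213 213 213 213 212 203 176 148 146 149 149 151 154
 156 159 164 168 168 171 178 186 192 197 199 200]
```

```bash
sed -i 's/c=\[.6775,-.0475\]/c=[.6767,-.0456]/' h.py; python3 - <<'E'
from h import *
st("l"); todeltas("l",54,14,12); 
E
```

```text
t=22.58 tip in box [47.6 -2.9 74.6] pitch 11.9 yaw -12.8 F [-0.  -0.3 -1.7] w 0.0556 ff 50.0
to (54, 14, 12) t [ 2.8 18.8 57.9] a [ 0.08  0.   -0.06] TCP [ 0.6509 -0.0398  0.1086]
```

Request:
send_rows:
  deltas:
    - {"tx":3,"ty":10,"tz":25,"ax":0,"ay":0,"az":0,"grip":0.4}
    - {"tx":3,"ty":19,"tz":45,"ax":0,"ay":0,"az":0,"grip":0.4}
    - {"tx":3,"ty":19,"tz":58,"ax":0,"ay":0,"az":0,"grip":0.4}
    - {"tx":3,"ty":19,"tz":58,"ax":0,"ay":0,"az":0,"grip":0.4}
    - {"tx":3,"ty":19,"tz":58,"ax":0,"ay":0,"az":0,"grip":0.4}
    - {"tx":3,"ty":19,"tz":58,"ax":0,"ay":0,"az":0,"grip":0.4}
    - {"tx":3,"ty":19,"tz":58,"ax":0,"ay":0,"az":0,"grip":0.4}
    - {"tx":3,"ty":19,"tz":58,"ax":0,"ay":0,"az":0,"grip":0.4}

```text
time: 23.25
tool_pos: [0.6519, -0.039, 0.1094]
orientation: [[0.22, 0.955, -0.2], [0.976, -0.215, 0.045], [-0.0, -0.205, -0.979]]
ft_force: [1.3, 0.6, -1.6]
grip_width: 0.0552
finger_force: 50.0
```

```bash
python3 pl.py w22.png 2 63,7,12 72,4,12; python3 - <<'E'
import cv2,numpy as np
g=cv2.imread("pics/w22.png",0).astype(int)
for c in (250,350): print(c,g[150:182,c])
for r in (195,205,215): print(r,g[r,400:470])
for c in (440,448): print(c,g[170:210,c])
E
```

```text
rimB [429.6 170.6]
rimF [216.7 163.7]
botB [407.2 157.9]
innerB [418.8 179.1]
kend [431.6 200.2]
kend2 [442.2 199.1]
kend3 [463.6 200.1]
t=23.40 tip in box [54.3  1.  14. ] pitch 11.9 yaw -12.7 F [-0.8  0.7 -1.3] w 0.056 ff 50.0
long_box_keeper 0.75 [445.9 232.6] in box [74.   1.3  2.5]
to (63, 7, 12) t [-0.9 10.1  4.4] a [ 0.05  0.02 -0.  ] TCP [ 0.6597 -0.0418  0.1016]
to (72, 4, 12) t [-0.9 19.5  5.5] a [ 0.05  0.02 -0.  ] TCP [ 0.6685 -0.0437  0.0986]
250 [215 215 211 187 153 129 116 113 115 116 117 116 118 137 176 200 206 205
 192 170 138 110 119 134 146 153 156 157 156 156 157 156]
350 [215 216 215 215 213 200 174 139 118 115 114 116 116 117 117 114 121 155
 185 184 155 119 116 128 139 146 150 150 151 149 150 149]
195 [ 90  84  80  85  85  87  87  89  89  88  89  90  89  88  90  87  92 108
 132 150 164 174 178 174 160 124  99  99 100 100  99  99 100 101 100 100
 100 100 101  98 100  99 100  99  99  99  98  99  98  96  88  64  45  43
  42  42  44  45  46  51  64  92 132 167 189 202 208 210 212 212]
205 [ 84  82  87  87  88  88  88  88  89  89  90  88  89  89  88  94 115 138
 155 166 176 178 175 171 166 161 174 201 202 159  94  66  75  84  91  91
  89  89  87  87  88  85  86  86  87  91  96  97  96  97  97  96  96  95
  96  96  96  96  95  95  95  96  94  95  95  94  92  93  93  92]
215 [ 89  88  89  90  90  90  89  89  89  90  90  88  89  89  89  89  88  88
  93 127 162 172 167 161 174 201 210 195 142  81  67  79  89  92  91  88
  86  87  86  86  86  85  86  88  93  96  98  97  97  96  95  96  95  96
  95  95  95  95  94  95  93  94  94  93  94  93  93  92  96 139]
440 [213 213 213 213 213 213 213 213 213 213 214 213 206 171 103  56  52  50
  48  50  52  61  76  91  97 100  96  85  73  74  80  84  86  86  87  88
  86  88  86  87]
448 [213 213 213 213 213 212 213 213 213 213 213 213 213 213 210 197 160 100
  53  50  49  54  71  86  95  98  95  80  69  75  86  94  96  97  97  96
  97  98  96  98]
```

Request:
send_rows:
  deltas:
    - {"tx":-0.5,"ty":5,"tz":3,"ax":0,"ay":0,"az":0,"grip":0.4}
    - {"tx":-0.5,"ty":9.5,"tz":5,"ax":0,"ay":0,"az":0,"grip":0.4}
    - {"tx":-0.5,"ty":12,"tz":5.5,"ax":0,"ay":0,"az":0,"grip":0.4}
    - {"tx":-0.5,"ty":14,"tz":6,"ax":0,"ay":0,"az":0,"grip":0.4}
    - {"tx":-0.5,"ty":16,"tz":6,"ax":0,"ay":0,"az":0,"grip":0.4}
    - {"tx":-0.5,"ty":17.5,"tz":6,"ax":0,"ay":0,"az":0,"grip":0.4}
    - {"tx":-0.5,"ty":17.5,"tz":6,"ax":0,"ay":0,"az":0,"grip":0.4}
    - {"tx":-0.5,"ty":17.5,"tz":6,"ax":0,"ay":0,"az":0,"grip":0.4}

```text
time: 24.17
tool_pos: [0.6664, -0.0429, 0.0981]
orientation: [[0.22, 0.954, -0.203], [0.976, -0.215, 0.045], [-0.0, -0.208, -0.978]]
ft_force: [0.0, -0.0, -0.8]
grip_width: 0.0555
finger_force: 50.0
```

```bash
python3 pl.py w23.png 2 71,3,9 71,3,6 71,3,4; python3 - <<'E'
import cv2,numpy as np
g=cv2.imread("pics/w23.png",0).astype(int)
for r in (205,215): print(r,g[r,380:450])
E
```

```text
rimB [404.9 172. ]
rimF [187.4 164.6]
botB [387.5 158.6]
innerB [394.  180.8]
kend [404.5 203. ]
kend2 [415.9 201.9]
kend3 [438. 203.]
t=24.32 tip in box [69.7  0.4  3.6] pitch 12.0 yaw -12.7 F [ 0.6  0.4 -0.9] w 0.0557 ff 50.0
to (71, 3, 9) t [-0.4  0.4  4.8] a [-2.99  0.02 -0.  ] TCP [ 0.6656 -0.0431  0.0933]
to (71, 3, 6) t [-0.4 -0.4  9.5] a [-5.99  0.02 -0.  ] TCP [ 0.6639 -0.0427  0.089 ]
to (71, 3, 4) t [-0.4 -0.8 12.6] a [-7.99  0.02 -0.  ] TCP [ 0.6629 -0.0425  0.086 ]
205 [ 94  94  93  93  92  92  92  92  91  93  93  93  91  92  92  93  92  93
  91  89  91 114 127 101  69  67  76  85  90  89  86  88  85  85  86  87
  86  86  86  89  96  98  99  99  98  98  98  98  96  97  96  97  96  95
  93  93  93  94  94  93  93  91  93  92  90  99 147 196 211 213]
215 [ 92  93  92  92  92  91  94  92  91  92  91  92  92  93  92  92  92  92
  92  90  88  81  63  60  68  81  88  91  90  88  88  88  88  88  87  87
  86  88  90  96  98  98  99  98  99  98  98  97  98  97  97  97  97  97
  96  95  95  97  96  96  96  94  95  93 113 165 200 211 213 213]
```

Request:
send_rows:
  deltas:
    - {"tx":-0.4,"ty":1,"tz":1.5,"ax":-1,"ay":0,"az":0,"grip":0.4}
    - {"tx":-0.4,"ty":1,"tz":3.2,"ax":-2,"ay":0,"az":0,"grip":0.4}
    - {"tx":-0.4,"ty":1,"tz":4.8,"ax":-3,"ay":0,"az":0,"grip":0.4}
    - {"tx":-0.4,"ty":0.6,"tz":6.4,"ax":-4,"ay":0,"az":0,"grip":0.4}
    - {"tx":-0.4,"ty":0.3,"tz":8,"ax":-5,"ay":0,"az":0,"grip":0.4}
    - {"tx":-0.4,"ty":0,"tz":9.5,"ax":-6,"ay":0,"az":0,"grip":0.4}
    - {"tx":-0.4,"ty":0,"tz":9.5,"ax":-6,"ay":0,"az":0,"grip":0.4}
    - {"tx":-0.4,"ty":0,"tz":9.5,"ax":-6,"ay":0,"az":0,"grip":0.4}
  newtons: 60

```text
time: 25.08
tool_pos: [0.6644, -0.0428, 0.0892]
orientation: [[0.22, 0.97, -0.101], [0.976, -0.219, 0.022], [-0.0, -0.103, -0.995]]
ft_force: [0.3, 0.3, -0.3]
grip_width: 0.0553
finger_force: 60.0
```

```bash
python3 pl.py w24.png 1 72,3,4 72,2.5,2 72,2.5,0 72,2.5,-1 
```

```text
rimB [401.3 171.6]
rimF [174.9 167.6]
botB [376. 158.]
innerB [390.6 180.6]
kend [405.4 203.1]
kend2 [415.7 201.6]
kend3 [437.1 202.1]
t=25.18 tip in box [71.5  0.   3.1] pitch 6.0 yaw -12.7 F [ 1.  -0.2 -0.2] w 0.0553 ff 60.0
to (72, 3, 4) t [ 0.  -0.3  2.9] a [-1.98  0.02 -0.  ] TCP [ 0.6639 -0.0427  0.086 ]
to (72, 2.5, 2) t [ 0.  -0.9  6.5] a [-3.98  0.02 -0.  ] TCP [ 0.663  -0.0425  0.0825]
to (72, 2.5, 0) t [ 0.  -1.4  9.6] a [-5.98  0.02 -0.  ] TCP [ 0.6622 -0.0423  0.0795]
to (72, 2.5, -1) t [ 0.  -1.6 11.1] a [-6.98  0.02 -0.  ] TCP [ 0.6618 -0.0422  0.078 ]
```

Request:
send_rows:
  deltas:
    - {"tx":0,"ty":-0.2,"tz":1.5,"ax":-1,"ay":0,"az":0,"grip":0.4}
    - {"tx":0,"ty":-0.3,"tz":2.9,"ax":-2,"ay":0,"az":0,"grip":0.4}
    - {"tx":0,"ty":-0.6,"tz":4.8,"ax":-3,"ay":0,"az":0,"grip":0.4}
    - {"tx":0,"ty":-0.9,"tz":6.5,"ax":-4,"ay":0,"az":0,"grip":0.4}
    - {"tx":0,"ty":-1.2,"tz":8,"ax":-5,"ay":0,"az":0,"grip":0.4}
    - {"tx":0,"ty":-1.4,"tz":9.6,"ax":-6,"ay":0,"az":0,"grip":0.4}
    - {"tx":0,"ty":-1.4,"tz":10,"ax":-6.5,"ay":0,"az":0,"grip":0.4}
    - {"tx":0,"ty":-1.4,"tz":10,"ax":-6.5,"ay":0,"az":0,"grip":0.4}

```text
time: 25.95
tool_pos: [0.6611, -0.0421, 0.079]
orientation: [[0.22, 0.976, 0.008], [0.976, -0.22, -0.002], [-0.0, 0.009, -1.0]]
ft_force: [0.7, -1.7, 2.0]
grip_width: 0.0551
finger_force: 60.0
```

```bash
python3 pl.py w25.png 1 72,2.5,0 72,2.5,-1.5 | tail -4
```

```text
kend3 [441.3 202.3]
t=26.05 tip in box [71.1  0.   2.6] pitch -0.4 yaw -12.7 F [ 0.1 -0.3  3.1] w 0.0556 ff 60.0
to (72, 2.5, 0) t [-0.   1.  -0.6] a [0.41 0.02 0.  ] TCP [ 0.6622 -0.0423  0.0795]
to (72, 2.5, -1.5) t [-0.   0.4  1.7] a [-1.09  0.02  0.  ] TCP [ 0.6616 -0.0422  0.0772]
```

Request:
send_rows:
  deltas:
    - {"tx":0,"ty":0,"tz":1,"ax":-0.5,"ay":0,"az":0,"grip":0.4}
    - {"tx":0,"ty":0,"tz":2,"ax":-1,"ay":0,"az":0,"grip":0.4}
    - {"tx":0,"ty":0,"tz":3,"ax":-1,"ay":0,"az":0,"grip":0.4}
    - {"tx":0,"ty":0,"tz":4,"ax":-1,"ay":0,"az":0,"grip":0.4}
    - {"tx":0,"ty":0,"tz":4,"ax":-1,"ay":0,"az":0,"grip":0.4}
    - {"tx":0,"ty":0,"tz":4,"ax":-0.5,"ay":0,"az":0,"grip":0.4}
    - {"tx":0,"ty":0,"tz":4,"ax":0.4,"ay":0,"az":0,"grip":0.4}
    - {"tx":0,"ty":0,"tz":4,"ax":0.4,"ay":0,"az":0,"grip":0.4}

```text
time: 26.82
tool_pos: [0.6622, -0.0422, 0.0786]
orientation: [[0.22, 0.976, 0.001], [0.976, -0.22, -0.001], [-0.0, 0.001, -1.0]]
ft_force: [-12.1, 1.3, 24.1]
grip_width: 0.0555
finger_force: 60.0
```

```bash
python3 pl.py w26.png 1 72,2.5,0 | tail -3
```

```text
kend3 [440.3 203. ]
t=26.92 tip in box [72.1  0.1  1.8] pitch -0.1 yaw -12.7 F [-10.8   2.   23.7] w 0.0557 ff 60.0
to (72, 2.5, 0) t [-0.1  0.  -0.9] a [0.11 0.03 0.01] TCP [ 0.6622 -0.0423  0.0795]
```

Seated flat at 24 N. Release as before and check.

Request:
send_rows:
  deltas:
    - {"tx":0,"ty":0,"tz":-2.5,"ax":0,"ay":0,"az":0,"grip":0.4}
    - {"tx":0,"ty":0,"tz":-3.5,"ax":0,"ay":0,"az":0,"grip":0.69}
    - {"tx":0,"ty":0,"tz":-3.5,"ax":0,"ay":0,"az":0,"grip":0.69}
    - {"tx":0,"ty":0,"tz":-3.5,"ax":0,"ay":0,"az":0,"grip":0.69}
    - {"tx":0,"ty":0,"tz":-12,"ax":0,"ay":0,"az":0,"grip":0.69}
    - {"tx":0,"ty":0,"tz":-35,"ax":0,"ay":0,"az":0,"grip":0.69}
    - {"tx":0,"ty":0,"tz":-75,"ax":0,"ay":0,"az":0,"grip":0.69}
    - {"tx":0,"ty":0,"tz":-115,"ax":0,"ay":0,"az":0,"grip":0.69}

```text
time: 27.68
tool_pos: [0.6601, -0.0419, 0.189]
orientation: [[0.22, 0.976, -0.003], [0.976, -0.22, 0.0], [-0.0, -0.003, -1.0]]
ft_force: [1.0, -0.6, -0.1]
grip_width: 0.0598
finger_force: 0.0
```

```bash
python3 - <<'E'
from h import *
[grab_frame("wrist") for _ in range(3)]
f=grab_frame("wrist"); save(f,"w27.png"); K,R,t=P(f); B=BOX["l"]; Rb=Ro.from_euler("z",B["yaw"],degrees=True).as_matrix(); o=np.array([*B["c"],B["rim"]])
def pr(x,y,z):
    w=o+Rb@np.array([x,y,z])/1000; u=K@(R@w+t); return (u[:2]/u[2]).round(1)
for n,q in dict(plateFL=(-72,38,5),plateBL=(62,38,5),nose=(-67,10,8),plateF=(-72,10,5),up=(-72,38,25),kpL=(59,24,20)).items(): print(n,pr(*q))
st("l"); g=cv2.imread("pics/w27.png",0)
for r in (165,175,185,195,205): print(r,g[r,150:200])
for c in (200,240,300): print(c,g[135:175,c])
for k in ("long_lid_grip",):
    for r in pinpoint(k,f)[:1]: print(k,r["conf"],"in box",(Rb.T@(onz(f,r["point"],B["rim"]+.020)-o)*1000).round(1))
E
```

```text
plateFL [183.  147.4]
plateBL [340.6 147.3]
nose [189.9 180.5]
plateF [184.7 179.8]
up [177.9 150. ]
kpL [340.6 166.3]
t=27.88 tip in box [7.300e+01 1.000e-01 1.161e+02] pitch -0.4 yaw -12.7 F [ 0.5  0.  -0.9] w 0.06 ff 0.0
165 [211 211 211 210 211 210 210 210 211 211 210 210 210 210 208 207 209 210
 211 210 211 211 211 211 211 210 211 211 211 210 210 206 196 163 144 153
 157 159 158 158 158 158 158 157 158 158 158 158 158 158]
175 [151 151 151 151 151 152 151 152 152 152 152 149 147 143 134 129 123 118
 107  99  92  87  81  73  65  61  58  59  60  60  60  60  62  63  62  62
  63  67  85  97 101 101 101 101 100 100 102 100 101 101]
185 [151 150 151 150 151 150 151 151 151 151 145 121  97  87  83  72  64  63
  61  62  62  65  76  78  71  63  62  64  61  62  62  61  61  61  61  61
  61  63  73  91  99 100  99  99  99 100  99 100 100 101]
195 [149 142 140 140 139 135 135 135 134 133 133 127 103  88  86  82  71  62
  63  61  64  62  70  78  76  68  62  62  64  62  62  62  61  61  63  61
  62  61  67  83  95  98  99 100  99  99  99  99  98  99]
205 [200 174 152 148 148 147 147 147 149 147 148 146 134 106  89  89  81  70
  63  62  62  62  64  74  78  71  64  62  62  62  62  62  61  61  62  61
  62  61  65  74  89  96  98  98  98  97  97  97  97  97]
200 [210 209 210 210 210 210 210 210 210 208 198 170 133 120 136 152 159 160
 159 159 159 159 159 159 159 159 159 159 158 158 158 158 158 157 157 150
 130 108 101 101]
240 [210 210 210 210 210 210 210 205 182 140 115 107 100 110 134 151 158 158
 159 160 159 154 142 148 159 157 152 153 157 157 157 157 154 143 122 106
 100 101 101 100]
300 [210 210 210 210 210 210 210 206 182 141 117 110 102 108 132 150 157 158
 157 158 157 153 140 147 158 158 158 158 157 157 155 156 156 157 156 152
 132 107  98  99]
long_lid_grip 0.9 in box [-15.7  -0.9  20. ]
```

```bash
python3 - <<'E'
from h import *
f=grab_frame("scene")
for r in pinpoint("glass_cup",f)[:1]: print(r["conf"],np.round(r["point"]))
for k in ("square_lid_grip","long_lid_grip"):
    for r in pinpoint(k,f)[:1]: print(k,round(r["conf"],2),onz(f,r["point"],.08).round(3))
print(close_job())
E
```

```text
0.81 [278. 283.]
square_lid_grip 0.71 [ 0.662 -0.253  0.08 ]
long_lid_grip 0.64 [ 0.646 -0.034  0.08 ]
the job is handed in; nothing more can be done
None
```

I closed both boxes with their own lids and handed the job in at about 28 s. In the last wrist pictures both lids lie flat with the clip nose over the front edge. The glass was found where it stood at the start, and I never went near it. The hand-in returned no verdict.

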